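# Make up two banana sample kits at the packing bench

## Robot

A 6-joint arm with a two-finger parallel gripper is mounted at the origin on the work surface. World frame = base frame: x ahead of the robot, y to its left, z up, the work surface at z = 0. Lengths are in m, angles in rad, forces in N, time in s.
With the tool pointing down it reaches from about 0.25 to 0.725 m from the base axis. Payload 4 kg.
Tool frame: the origin (TCP) lies on the mounting face of the last link; the fingertips stand 173 mm ahead of it and the grasp point (between the pads) lies 155 mm ahead of it; z points along the fingers, x is the direction in which the jaws open and shut, and the axes are right-handed (so a half turn about z gives the same grasp; the last joint's range is limited). The gripper opens to 85 mm and grips with 20 to 120 N. Pads are 22 mm wide; open, the fingers measure 114 mm over their backs; the gripper's body (76 mm by 85 mm) begins 54 mm behind the grasp point. The pads swing forward as they close: fully open they stand 13 mm farther back than shut.
Start: joints at [1.131, 0.241, 0.005, 1.335, 0, 1.571], TCP at [0.213, 0.452, 0.405] pointing down, gripper open.
Joint ranges: [-2.72, 2.72], [-1.05, 1.87], [-1.09, 1.28], [-1.99, 2.15], [-1.42, 1.44], [-3.14, 3.14]. Speed limits (rad/s): [2.79, 2.79, 3.14, 3.14, 3.14, 3.14].

## Interface

Orientations are given as a rotation vector (axis times angle).
In Python, from rig import ctrl, cams gives the robot as it stands.
- The arm moves only by the tool jog_arm, never from a script. Its argument "commands" is text: rows parted by semicolons, each of 4 numbers parted by spaces: the shift along the tool's x, y, z in mm, then the turn about the tool's z in rad. A call has 1 to 5 rows; each row is the pose to reach, as a shift and turn from the pose commanded when the call began, along the tool's axes at that moment; what a row does not reach only later rows make up. A row lasts 1/8 s, in which the tool goes at most 62.5 mm and 10.7 degrees, less where a joint would pass 70% of its speed; a pose out of reach is approached as far as the arm can. A call with a gripper value outside its range is refused whole. "fingers" is the finger opening in mm, from 0 to 85.4, set as the call begins (left out, the last holds). The fingers move at their own pace and stop on an object; "force" is the grip in N (left out, the last holds). Time passes only in rows, so rows that repeat a pose let the fingers close. It gives the time, the measured TCP pose, the force and the opening at its end, in the units of the state.
- ctrl.read_state(): the state, without advancing time (a new reading comes with each control period).
- cams.capture(name): name is "side" or "top" or "wrist"; returns a dict with "img" (420x560x3 uint8, red, green, blue), "K" (3x3 intrinsics, pixels), "k1" (the pictures are not rectified: a ray, as slopes to the right and down, at radius r is drawn at 1 + k1 r^2 times it, then the intrinsics apply), "extrinsics" (4x4, takes a point from camera to world coordinates). Camera axes: x right, y down, z forward; pixel columns grow to the right and rows downward; lengths in m; the calibration is good to about 2 mm. A picture is of the moment at which its call begins. There is no depth.
- ctrl.finish_job(): hands the job in, once; it reports no verdict.
The state is a dict: "time": time; "qpos": joint angles; "dq": joint speeds; "effort": joint torques, N m; "ee_pos": TCP position; "eef_rot": TCP orientation; "force": force on the tool from outside, world axes, zero at the start; "torque": the same for the moment, N m; "grip_width": finger opening in m.
Only numpy, scipy, OpenCV 4.12 (cv2) and the standard library are available. Lean on these libraries where they do the work, as an engineer would, in place of code of your own. Each camera call takes 0.05 s, during which the arm holds its last target.

## Task

Make up the two sample kits for the quality lab: into the rectangular tray put the long banana and the temperature logger, into the round tray put the short banana and the top cup of the nested pair, everything lying flat (the cup upright) on the tray's floor. Lift the top cup straight off its nest and leave the lower cup standing where it is. Set the bananas down gently, as dropped fruit bruises, and leave the jar, the tape roll and the big bunch of bananas where they are.

Things in the scene. Friction and masses are not known exactly. Their poses are not given: they have to be found in the camera images.
- rect_tray: shallow rectangular cardboard tray, fixed to the bench, 180 (x) by 240 (y) mm outside, 170 by 230 mm inside, floor 4 mm thick, rim 16 mm high. Origin: centre of its underside, on the bench top; z up.
- round_tray: shallow round blue plastic tray, fixed to the bench, 210 mm outside diameter, 200 mm inside, floor 4 mm thick, rim 16 mm high. Origin: centre of its underside, on the bench top; z up.
- long_banana: the longer single green banana, rigid, lying on its side, about 162 mm from end to end, 34 mm thick, about 170 g. Origin: underside of the middle of its body, 17 mm below its core line. x runs along the body at its middle, both ends bend towards +y (by about 20 mm), z up. Grip across the middle, along y.
- short_banana: the shorter single green banana, rigid, lying on its side, about 100 mm from end to end, 28 mm thick, about 70 g. Origin: underside of the middle of its body, 14 mm below its core line. x runs along the body at its middle, both ends bend towards +y (by about 11 mm), z up. Grip across the middle, along y.
- logger: temperature logger, a grey plastic box with a blank dark window and a round button on top, 80 (x) by 40 (y) by 24 (z) mm, about 90 g. Origin: centre of its underside; z up.
- top_cup: upper of two nested white plastic cups, 68 mm high, about 110 g: solid tapered foot (43 to 49 mm diameter) up to 32 mm, above it a straight open band, 58 mm diameter, 3 mm wall. Its foot sits 32 mm deep in the lower cup with about 2 mm play, origin 36 mm above the lower cup's; its band stands free above the lower rim: grip it there. Origin: centre of the underside of its foot; z up.
- lower_cup: the lower of the two nested cups, same shape, standing loose on the bench, about 110 g; its rim is 68 mm above the bench. It stays. Origin: centre of the underside of its foot; z up.
- jar: bystander: closed amber jar, 64 mm diameter, 85 mm high. Origin: centre of its underside.
- tape: bystander: roll of paper tape lying flat, 104 mm diameter, 48 mm high. Origin: centre of its underside.
- bunch: bystander: a flat bunch of five green bananas joined at a crown, lying flat, about 200 mm long and 250 mm wide, 42 mm high at the crown. Origin: underside of the crown; the fingers spread towards +x.
Not all that is in view belongs to the job. Several things have the shape of the round_tray; the one meant has the colours described above.

How it is judged:
At the end, for the whole second after the job is handed in: Rectangular tray: long banana and logger; round tray: short banana and top cup; all flat or upright on the floor (underside below 10 mm, tilt under 0.15 rad), middles inside the rim, at rest. Lower cup upright (0.1 rad), within 25 mm of its start (z of long_banana in the frame of rect_tray between -0.002 and 0.01 m and angle between each of long_banana, logger, short_banana, top_cup's own z axis and vertical below 0.15 rad and linear speed of each of long_banana, logger, short_banana, top_cup, lower_cup below 0.02 m/s and angular speed of each of long_banana, logger, short_banana, top_cup below 0.2 rad/s and x of long_banana in the frame of rect_tray between -0.083 and 0.083 m and y of long_banana in the frame of rect_tray between -0.113 and 0.113 m and z of logger in the frame of rect_tray between -0.002 and 0.01 m and x of logger in the frame of rect_tray between -0.083 and 0.083 m and y of logger in the frame of rect_tray between -0.113 and 0.113 m and z of short_banana in the frame of round_tray between -0.002 and 0.01 m and horizontal distance between each of short_banana, top_cup and round_tray below 0.095 m and z of top_cup in the frame of round_tray between -0.002 and 0.01 m and distance of lower_cup from where it was at the start of the episode below 0.025 m and angle between lower_cup's own z axis and vertical below 0.1 rad); the robot touches nothing.
It fails at once if the jar, tape roll or bunch of bananas is disturbed (moved over 30 mm) (distance of any of jar, tape, bunch from where it was at the start of the episode above 0.03 m).
It fails at once if the long banana is let fall more than about 25 mm (over 0.7 m/s with no finger on it) (linear speed of long_banana above 0.7 m/s and contact force between the fingers and long_banana below 0.05 N).
It fails at once if the short banana is let fall more than about 25 mm (over 0.7 m/s with no finger on it) (linear speed of short_banana above 0.7 m/s and contact force between the fingers and short_banana below 0.05 N).
It fails at once if the lower cup is tipped over (angle between lower_cup's own z axis and vertical above 0.6 rad).
It also fails if it takes over 125 s, if anything falls off the work surface, if the arm or the gripper's body presses on something with over 40 N, if the wrist force passes 120 N, or if a joint passes its speed limit or range.

## Working session

There is one attempt and no reset: what is moved stays moved. The work goes in short steps, Python scripts to look and compute and a tool call to move; the robot and the scene stay as the last step left them, time stands still between calls to the robot, and variables do not carry over. Pictures are saved under pics/ and viewed, and the job is handed in when it is done.

Besides the shell and the picture viewer there is one more tool, called after "Call:" as name(argument=value, ...) on one line, values as JSON. jog_arm: Moves the arm, as the interface text tells. Its arguments: {"type":"object","properties":{"commands":{"type":"string"},"fingers":{"type":"number"},"force":{"type":"number"}},"required":["commands"]}

```bash
ls; mkdir -p pics; python3 - <<'E'
from rig import ctrl,cams
import cv2
s=ctrl.read_state();print(s)
for n in ['side','top','wrist']:
    c=cams.capture(n);cv2.imwrite(f'pics/{n}0.png',c['img'][:,:,::-1]);print(n,c['K'],c['k1'],c['extrinsics'])
E
```

```text
pics
{'time': 0.0, 'qpos': array([1.13099619e+00, 2.41377723e-01, 3.71559240e-03, 1.33522430e+00,
       1.29233100e-05, 1.57081962e+00]), 'dq': array([-7.64803472e-04, -1.51309425e-03,  1.45946929e-05, -1.15863697e-03,
        8.05906678e-04, -4.83015051e-04]), 'effort': array([-1.49589316e-03, -3.72316575e+01,  2.52408403e+01,  1.68139476e-02,
       -1.25127108e-04,  1.20625025e-06]), 'ee_pos': array([0.212757  , 0.45216238, 0.40382691]), 'eef_rot': array([ 2.65159736,  1.68275397, -0.00278189]), 'force': array([0.7962838 , 0.76397314, 0.15953649]), 'torque': array([-0.01102625, -0.00515396, -0.0485647 ]), 'grip_width': 0.08514057496354359}
side [[493.54436841   0.         281.51835991]
 [  0.         493.54436841 212.16328031]
 [  0.           0.           1.        ]] 0.02137213179464843 [[ 0.99798284 -0.05614669  0.0296276   0.46785373]
 [-0.05952667 -0.66541358  0.74409767 -1.09075432]
 [-0.02206402 -0.74436034 -0.66741356  0.97689866]
 [ 0.          0.          0.          1.        ]]
top [[402.99053695   0.         274.15907538]
 [  0.         402.99053695 215.19537018]
 [  0.           0.           1.        ]] -0.1158087900118035 [[ 0.02376976 -0.99702189  0.07336443  0.43200749]
 [-0.99966526 -0.02295453  0.01193544 -0.08676008]
 [-0.01021585 -0.07362358 -0.99723378  1.26576622]
 [ 0.          0.          0.          1.        ]]
wrist [[293.70886157   0.         278.7898936 ]
 [  0.         293.70886157 210.10338333]
 [  0.           0.           1.        ]] -0.029549180204548393 [[ 0.42603934  0.86792338  0.25534192  0.14647276]
 [ 0.90470219 -0.40806101 -0.12247513  0.48213371]
 [-0.00210395  0.28318761 -0.95906222  0.37481892]
 [ 0.          0.          0.          1.        ]]
```

View pics/side0.png

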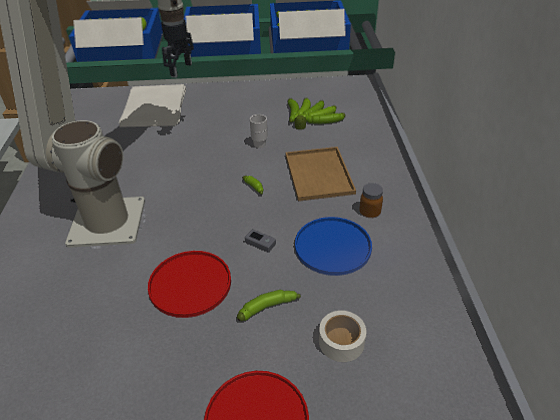

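View pics/top0.png

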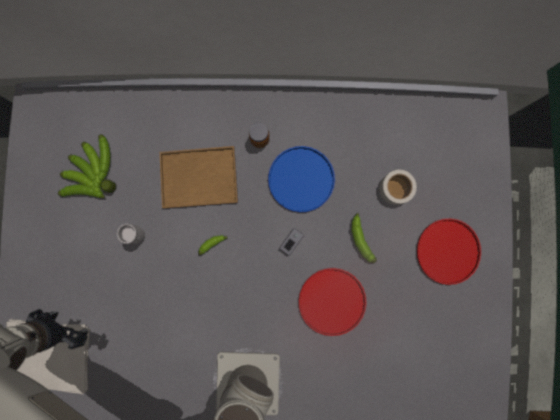

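View pics/wrist0.png

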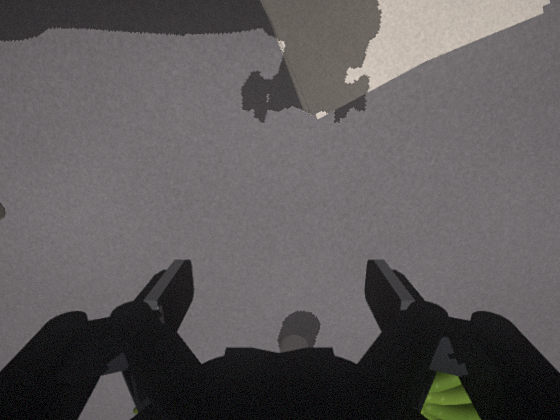

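Candidates (top view): blue tray (301,180); lookalike red plates (332,302) and (448,251). Bananas: long (362,238), short (212,245); the bunch at (88,175) is a bystander. Cup nest (130,235), logger (291,242), rectangular tray (199,178), jar (260,136), tape (399,187). I choose the blue tray, not the red plates. Next I take close crops for measuring.

```bash
cat > h.py <<'E'
import numpy as np, cv2
from scipy.spatial.transform import Rotation as R
def ray(c,u,v):
    K=np.asarray(c['K']);E=np.asarray(c['extrinsics'])
    p=cv2.undistortPoints(np.array([[[u,v]]],float),K,np.array([c['k1'],0,0,0.]))[0,0]
    d=E[:3,:3]@np.array([p[0],p[1],1]);return E[:3,3],d/np.linalg.norm(d)
def onz(c,u,v,z):
    o,d=ray(c,u,v);return o+d*(z-o[2])/d[2]
def tri(rs):
    A=np.zeros((3,3));b=np.zeros(3)
    for o,d in rs:
        P=np.eye(3)-np.outer(d,d);A+=P;b+=P@o
    x=np.linalg.solve(A,b);return x,[np.linalg.norm((np.eye(3)-np.outer(d,d))@(x-o)) for o,d in rs]
def proj(c,p):
    E=np.asarray(c['extrinsics']);q=E[:3,:3].T@(np.asarray(p)-E[:3,3])
    return cv2.projectPoints(q.reshape(1,1,3),np.zeros(3),np.zeros(3),np.asarray(c['K']),np.array([c['k1'],0,0,0.]))[0].ravel()
def crop(img,u0,v0,w,h,s,name):
    im=cv2.resize(img[v0:v0+h,u0:u0+w,::-1],None,fx=s,fy=s,interpolation=cv2.INTER_CUBIC)
    for k in range(0,w,10):
        cv2.line(im,(k*s,0),(k*s,6 if (u0+k)%50 else 14),(0,255,255),1); 
        if k%20==0: cv2.putText(im,str(u0+k),(k*s,24),0,.4,(0,255,255),1)
    for k in range(0,h,10):
        cv2.line(im,(0,k*s),(6,k*s),(0,255,255),1)
        if k%20==0: cv2.putText(im,str(v0+k),(8,k*s+4),0,.4,(0,255,255),1)
    cv2.imwrite(name,im)
E
python3 - <<'E'
from rig import cams
from h import *
import pickle
t=cams.capture('top');s=cams.capture('side');pickle.dump((t,s),open('c0.pkl','wb'))
crop(t['img'],100,140,160,120,5,'pics/t_left.png')
crop(t['img'],240,120,160,150,4,'pics/t_right.png')
crop(s['img'],220,90,150,120,5,'pics/s_top.png')
crop(s['img'],220,200,160,130,5,'pics/s_bot.png')
E
```

```text
(no output)
```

View pics/t_left.png

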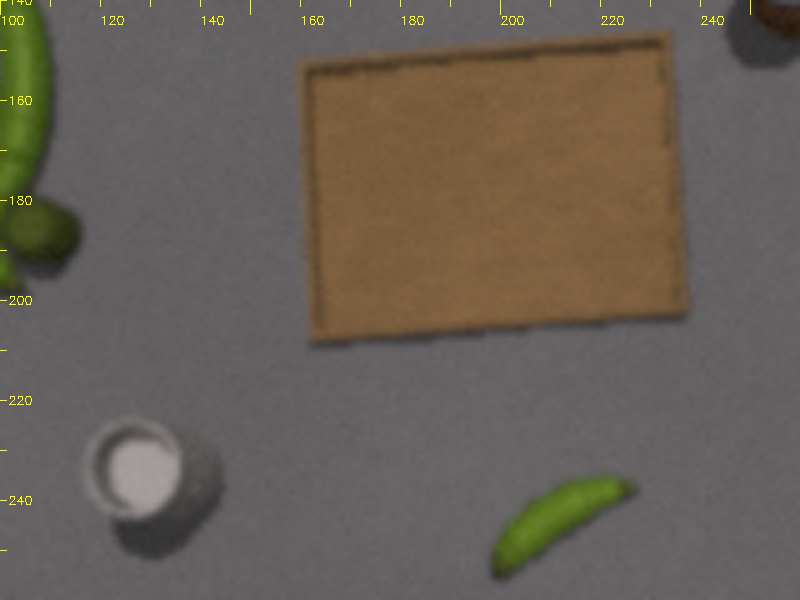

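View pics/t_right.png

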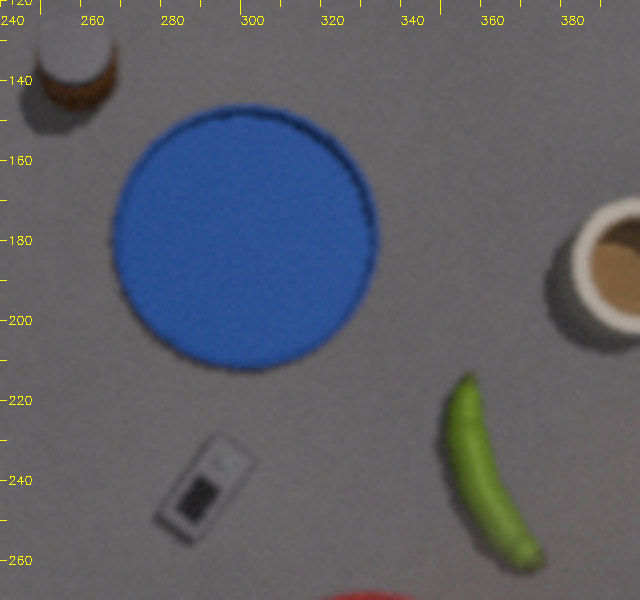

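View pics/s_top.png

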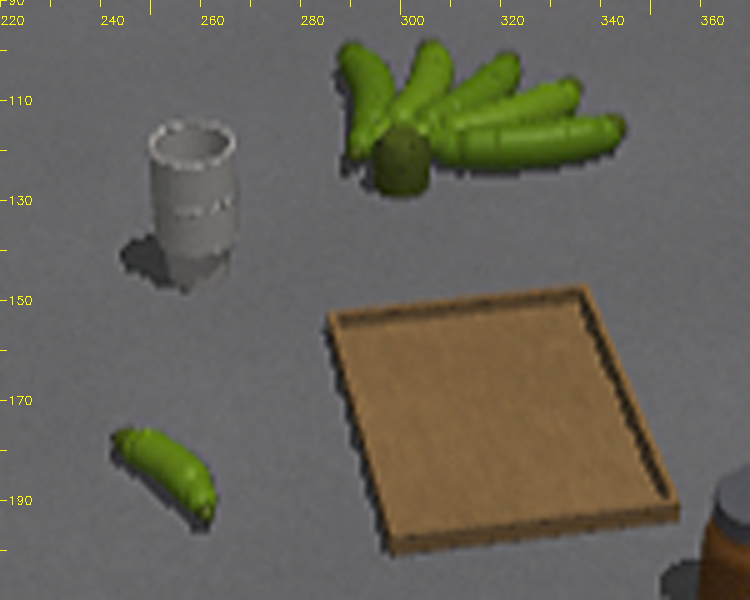

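View pics/s_bot.png

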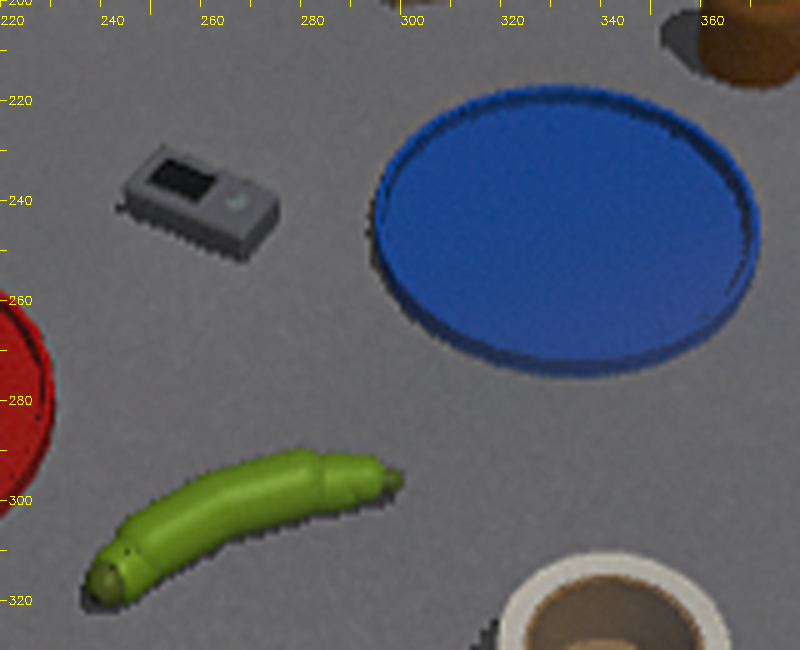

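Crops confirm: the blue plate is the round tray, the rim of the upper cup is at top (127,234) / side (258,119), short banana middle (211,242), long (360,240), logger (291.5,242). Triangulating.

```bash
python3 - <<'E'
from h import *
import pickle
t,s=pickle.load(open('c0.pkl','rb'))
T=lambda u,v:ray(t,u,v); S=lambda u,v:ray(s,u,v)
np.set_printoptions(precision=4,suppress=True)
for n,a,b in [('cup rim',(127,233.8),(258.4,118.8)),('blue rim',(301.2,179.5),(333.4,245.6)),('logger top',(291.5,241.7),(261,237.6)),
 ('short mid',(211.2,242.4),(254.4,184.4)),('long mid',(360.2,240),(268,300)),
 ('rA',(160.4,152.4),(337.6,147.4)),('rB',(234,146.8),(356,191)),('rC',(237.6,203.2),(298.6,198)),('rD',(162.4,209),(286,152.4)),]:
    x,e=tri([T(*a),S(*b)]);print(n,x,np.round(e,4))
for n,uv,z in [('short end1',(199.6,254.5),.014),('short end2',(227,237.6),.014),('short mid',(211.2,242.4),.02),('long e1',(357.5,214),.017),('long e2',(374,260.5),.017),('long mid',(360.2,240),.025),
 ('lg1',(295,228),.024),('lg2',(304,235.5),.024),('lg3',(287.5,255),.024),('lg4',(279.2,248),.024),('jar',(259,135),.04)]:
    print(n,onz(t,*uv,z))
E
```

```text
cup rim [0.4549 0.3585 0.1038] [0.0022 0.0022]
blue rim [ 0.6423 -0.1546  0.0034] [0.0022 0.0022]
logger top [ 0.4454 -0.1271  0.0232] [0.0025 0.0025]
short mid [0.4342 0.1226 0.0116] [0.0004 0.0004]
long mid [ 0.4557 -0.3399  0.0203] [0.0029 0.0029]
rA [0.7192 0.2973 0.0132] [0.0018 0.0018]
rB [0.7411 0.0608 0.0131] [0.0021 0.0021]
rC [0.5626 0.0436 0.0126] [0.0033 0.0033]
rD [0.5395 0.2811 0.0152] [0.004 0.004]
short end1 [0.3961 0.1574 0.014 ]
short end2 [0.4508 0.0733 0.014 ]
short mid [0.4346 0.1213 0.02  ]
long e1 [ 0.5336 -0.3314  0.017 ]
long e2 [ 0.3902 -0.3847  0.017 ]
long mid [ 0.4527 -0.3391  0.025 ]
lg1 [ 0.4853 -0.1371  0.024 ]
lg2 [ 0.4628 -0.1652  0.024 ]
lg3 [ 0.4018 -0.1158  0.024 ]
lg4 [ 0.4226 -0.0898  0.024 ]
jar [ 0.7713 -0.019   0.04  ]
```

```bash
cat >> h.py <<'E'
def plan(x,y,z,yawdeg,pose=None):
    """target grasp point (155mm ahead of TCP) -> jog row from present measured pose"""
    from rig import ctrl
    s=ctrl.read_state();M=R.from_rotvec(s['eef_rot']).as_matrix();p=np.array(s['ee_pos'])
    yaw=np.degrees(np.arctan2(M[1,0],M[0,0]))
    d=(yawdeg-yaw+180)%360-180
    g=p+M[:,2]*.155
    sh=M.T@(np.array([x,y,z+.155])-p)*1000
    print('t',round(s['time'],2),'grasp',np.round(g,4),'yaw',round(yaw,1),'w',round(s['grip_width'],4),'F',np.round(s['force'],1),'q6',np.round(s['qpos'][5],2),'tilt',round(np.degrees(np.arccos(-M[2,2])),2))
    print('ROW %.1f %.1f %.1f %.3f'%(*sh,-np.radians(d)),'rows>=',max(np.linalg.norm(sh)/62.5,abs(d)/10.7).round(1))
E
python3 -c "
from h import *
plan(.432,.121,.15,33)"
```

```text
t 0.25 grasp [0.2128 0.4522 0.2493] yaw 64.8 w 0.0857 F [0.6 0.1 0.3] q6 1.57 tilt 0.06
ROW -206.4 339.4 99.5 0.555 rows>= 6.6
```

Call:
jog_arm(commands="-55 90 25 0.15; -105 170 50 0.3; -155 255 75 0.45; -206 310 90 0.555; -206 339 99 0.555", fingers=85)

```text
time: 0.88
ee_pos: [0.3781, 0.1962, 0.3294]
eef_rot: [-3.012, -0.892, -0.001]
force: [1.4, 0.8, 0.6]
grip_width: 0.085
```

Call:
jog_arm(commands="0 0 0 0;0 0 0 0")

```text
time: 1.12
ee_pos: [0.3777, 0.1979, 0.3297]
eef_rot: [-3.012, -0.891, 0.0]
force: [-0.1, -0.0, 0.7]
grip_width: 0.0849
```

```bash
python3 -c "
from h import *
plan(.432,.121,.15,33)"
```

```text
t 1.12 grasp [0.3776 0.198  0.1747] yaw 32.9 w 0.0849 F [-0.1 -0.   0.7] q6 1.48 tilt 0.03
ROW 3.8 94.1 24.6 -0.001 rows>= 1.6
```

```bash
cat >> h.py <<'E'
def shot(n,k):
    from rig import cams
    import pickle
    c=cams.capture(n);cv2.imwrite(f'pics/{k}.png',c['img'][:,:,::-1]);pickle.dump(c,open(k+'.pkl','wb'));return c
def ld(k):
    import pickle
    return pickle.load(open(k+'.pkl','rb'))
E
python3 -c "
from h import *
c=shot('wrist','w1');print(proj(c,[.432,.121,.014]))"
```

```text
[283.5511163  281.41117845]
```

View pics/w1.png

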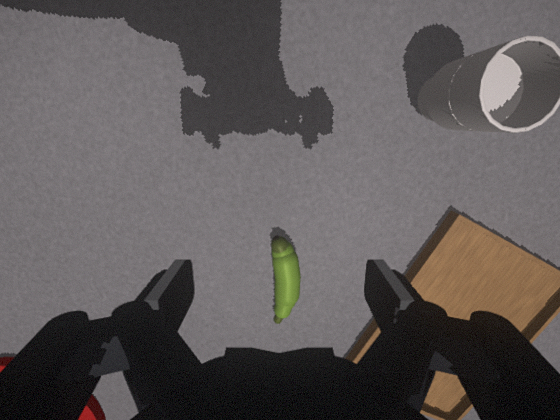

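```bash
python3 -c "
from h import *
np.set_printoptions(precision=4,suppress=True)
c=ld('w1');crop(c['img'],250,220,60,115,6,'pics/w1c.png');crop(c['img'],410,20,150,120,5,'pics/w1d.png')
t,s=ld('c0')
print(onz(c,287,280,.016),tri([ray(c,287,280),ray(t,211.2,242.4),ray(s,254.4,184.4)]))
print(onz(c,281,240,.014),onz(c,278,320,.014))
print('cup',onz(c,524,84,.104),tri([ray(c,524,84),ray(t,127,233.8),ray(s,258.4,118.8)]))
"
```

```text
[0.4335 0.1254 0.016 ] (array([0.4345, 0.123 , 0.0113]), [np.float64(0.0006722282230730277), np.float64(0.0003192110946385907), np.float64(0.0007385012654419069)])
[0.403  0.1605 0.014 ] [0.454  0.0757 0.014 ]
cup [0.4541 0.3637 0.104 ] (array([0.4548, 0.3616, 0.1023]), [np.float64(0.002648092651534391), np.float64(0.003181972538617067), np.float64(0.0023235826681268132)])
```

View pics/w1c.png

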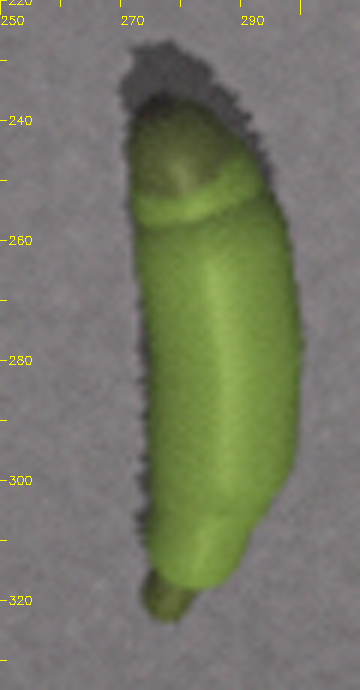

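View pics/w1d.png

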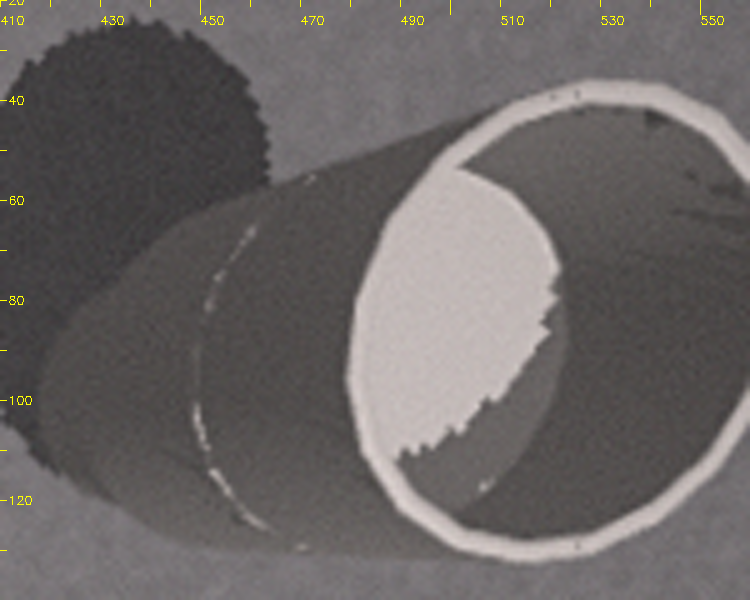

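```bash
python3 -c "
from h import *
plan(.434,.124,.022,32)"
```

```text
t 1.18 grasp [0.3775 0.1987 0.1749] yaw 33.0 w 0.0852 F [-0.1  0.1  0.2] q6 1.48 tilt 0.03
ROW 6.7 93.4 152.9 0.018 rows>= 2.9
```

Call:
jog_arm(commands="4 50 50 0.018; 7 93 90 0.018; 7 93 125 0.018; 7 93 145 0.018; 7 93 152 0.018", fingers=60)

```text
time: 1.8
ee_pos: [0.4334, 0.1253, 0.1767]
eef_rot: [-3.019, -0.87, 0.003]
force: [-1.0, 0.2, 1.5]
grip_width: 0.06
```

```bash
python3 -c "
from h import *
plan(.434,.124,.021,32)
c=shot('wrist','w2')"
```

```text
t 1.8 grasp [0.4331 0.1252 0.0217] yaw 32.2 w 0.06 F [-1.   0.2  1.5] q6 1.29 tilt 0.12
ROW -0.2 1.4 0.7 0.003 rows>= 0.0
```

View pics/w2.png

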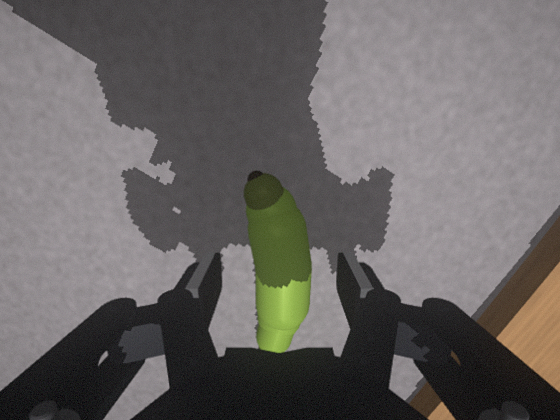

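The banana (body near (285,270)) lies midway between the pads at (215,270) and (345,270). Close.

Call:
jog_arm(commands="0 0 0 0;0 0 0 0;0 0 0 0;0 0 0 0;0 0 0 0", fingers=15, force=40)

```text
time: 2.48
ee_pos: [0.4349, 0.1244, 0.1789]
eef_rot: [-3.018, -0.865, -0.005]
force: [-0.8, 2.2, 6.8]
grip_width: 0.027
```

Call:
jog_arm(commands="0 0 0 0;0 0 -15 0;0 0 -40 0;0 0 -80 0;0 0 -110 0")

```text
time: 3.1
ee_pos: [0.4342, 0.1236, 0.2892]
eef_rot: [3.02, 0.864, 0.001]
force: [0.6, -0.0, -0.9]
grip_width: 0.0268
```

```bash
python3 -c "
from h import *
plan(.642,-.200,.10,90)
c=shot('wrist','w3')"
```

```text
t 3.1 grasp [0.4343 0.1235 0.1342] yaw 31.9 w 0.0268 F [ 0.6 -0.  -0.9] q6 1.29 tilt 0.06
ROW 5.1 384.5 34.5 -1.013 rows>= 6.2
```

View pics/w3.png

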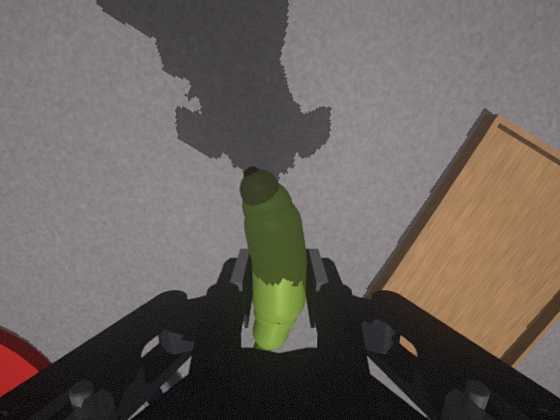

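Call:
jog_arm(commands="2 50 0 -0.17;3 110 0 -0.35;4 170 0 -0.52;5 230 0 -0.7;5 290 0 -0.87")

```text
time: 3.78
ee_pos: [0.5926, -0.1215, 0.2872]
eef_rot: [-2.369, -2.064, 0.0]
force: [1.5, 0.2, -0.2]
grip_width: 0.0263
```

```bash
python3 -c "
from h import *
plan(.642,-.200,.10,90)
"
```

```text
t 3.77 grasp [ 0.5925 -0.1215  0.1322] yaw 82.1 w 0.0263 F [ 1.5  0.2 -0.2] q6 -0.06 tilt 0.02
ROW -71.0 59.7 32.2 -0.137 rows>= 1.6
```

Call:
jog_arm(commands="-35 30 0 -0.07;-65 55 15 -0.137;-71 60 32 -0.137;-71 60 50 -0.137;-71 60 50 -0.137")

```text
time: 4.4
ee_pos: [0.6397, -0.1969, 0.2347]
eef_rot: [-2.223, -2.212, 0.004]
force: [-0.3, -0.2, -0.3]
grip_width: 0.0267
```

```bash
python3 -c "
from h import *
plan(.642,-.200,.03,90)
c=shot('wrist','w4');c=shot('side','s4');crop(c['img'],270,150,130,130,5,'pics/s4c.png')
c=shot('top','t4');crop(c['img'],250,120,120,110,5,'pics/t4c.png')
"
```

```text
t 4.4 grasp [ 0.6388 -0.1966  0.0797] yaw 89.7 w 0.0267 F [-0.3 -0.2 -0.3] q6 -0.29 tilt 0.37
ROW -3.2 2.6 49.7 -0.005 rows>= 0.8
```

View pics/w4.png

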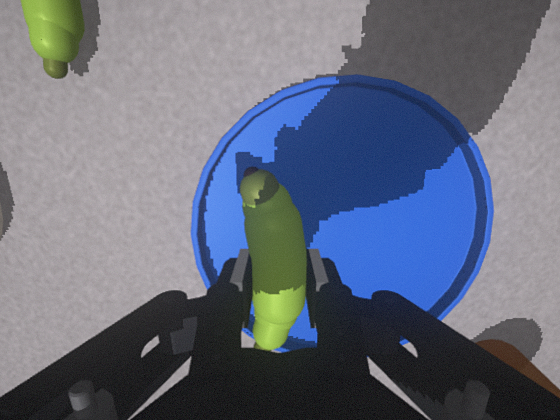

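View pics/s4c.png

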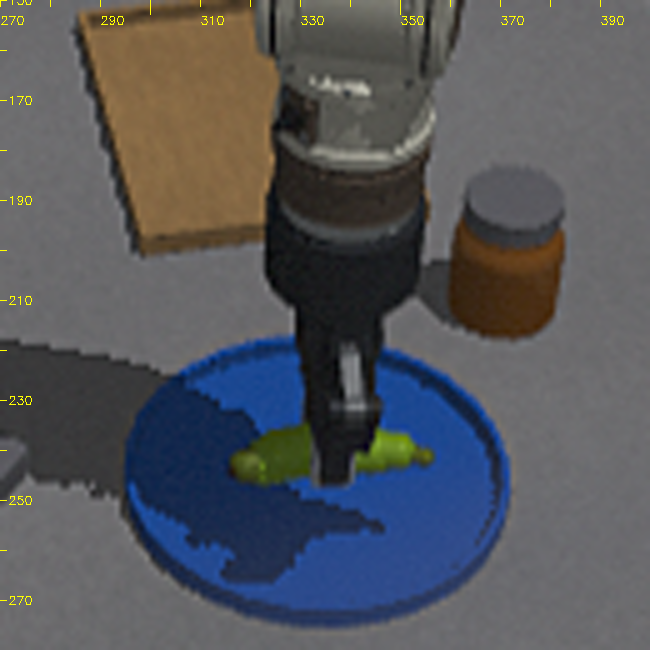

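```bash
python3 -c "
from h import *
from scipy.optimize import least_squares
c=ld('w4')
P=np.array([onz(c,u,v,.016)[:2] for u,v in [(192,205),(493,205),(340,75),(240,112),(440,107)]])
r=least_squares(lambda q:np.hypot(*(P-q[:2]).T)-q[2],[.64,-.155,.1]);print(r.x,r.fun)
t,s=ld('c0')
print(onz(t,301.2,179.5,.016),onz(s,333.4,245.6,.016))
for z in(.0,.016):print(proj(s,[.643,-.155,z]),proj(t,[.643,-.155,z]))
"
```

```text
[ 0.64193575 -0.15428258  0.10514543] [-0.00104952  0.00080276 -0.000274    0.00179382 -0.00127306]
[ 0.63799409 -0.15382879  0.016     ] [ 0.64224652 -0.16637258  0.016     ]
[332.82162479 246.69514101] [301.31145921 178.76428258]
[333.09874119 242.59023006] [301.6013464  177.92946274]
```

Call:
jog_arm(commands="-2 1 20 0;-2 1 35 0;-2 1 43 0;-2 1 47 0;-2 1 49 0")

```text
time: 5.18
ee_pos: [0.6424, -0.2004, 0.1888]
eef_rot: [2.228, 2.215, 0.0]
force: [-1.2, 0.2, -1.5]
grip_width: 0.0266
```

Call:
jog_arm(commands="0 0 0 0;0 0 1 0;0 0 1 0")

```text
time: 5.55
ee_pos: [0.6423, -0.2004, 0.1878]
eef_rot: [2.228, 2.215, 0.0]
force: [0.7, -0.2, -1.0]
grip_width: 0.0265
```

```bash
python3 -c "
from h import *
plan(.642,-.200,.03,90)
c=shot('wrist','w5');c=shot('side','s5');crop(c['img'],270,200,130,90,6,'pics/s5c.png')
"
```

```text
t 5.55 grasp [ 0.6423 -0.2005  0.0328] yaw 89.7 w 0.0265 F [ 0.7 -0.2 -1. ] q6 -0.3 tilt 0.02
ROW 0.4 -0.3 2.8 -0.006 rows>= 0.0
```

View pics/s5c.png

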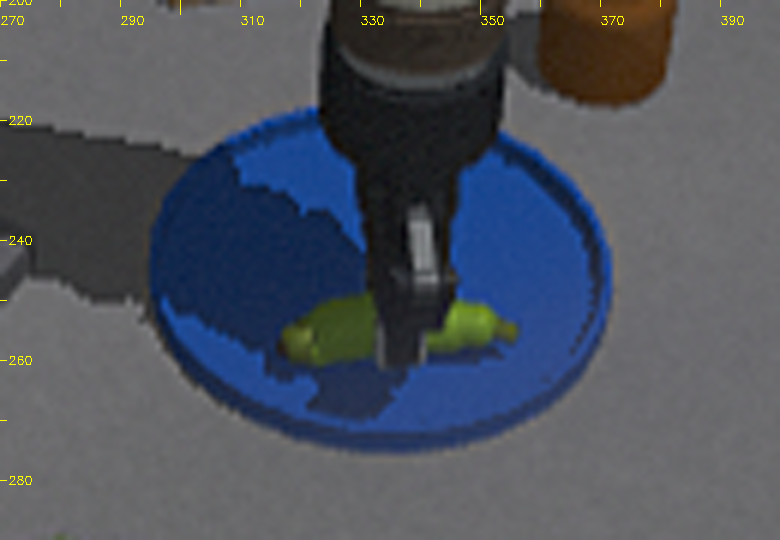

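Call:
jog_arm(commands="0 0 1 0;0 0 2 0;0 0 3 0;0 0 3 0")

```text
time: 6.15
ee_pos: [0.6422, -0.2004, 0.1844]
eef_rot: [-2.228, -2.215, 0.0]
force: [-0.7, -0.2, -1.2]
grip_width: 0.0267
```

Call:
jog_arm(commands="0 0 1 0;0 0 1.5 0;0 0 2 0;0 0 2 0")

```text
time: 6.65
ee_pos: [0.6422, -0.2004, 0.1831]
eef_rot: [2.228, 2.215, 0.0]
force: [-1.0, 0.9, 1.9]
grip_width: 0.0265
```

Contact at 28 mm as computed (force up 3 N). Release by opening slightly.

Call:
jog_arm(commands="0 0 0 0;0 0 0 0;0 0 0 0;0 0 0 0", fingers=44)

```text
time: 7.15
ee_pos: [0.6423, -0.2004, 0.1825]
eef_rot: [-2.228, -2.215, 0.0]
force: [-0.0, -0.8, -0.1]
grip_width: 0.044
```

Call:
jog_arm(commands="0 0 -10 0;0 0 -40 0;0 0 -80 0;0 0 -130 0;0 0 -170 0")

```text
time: 7.78
ee_pos: [0.6423, -0.2004, 0.356]
eef_rot: [2.226, 2.213, 0.002]
force: [0.9, -0.9, 0.5]
grip_width: 0.0442
```

```bash
python3 -c "
from h import *
plan(.455,.361,.20,65)
c=shot('wrist','w6');
"
```

```text
t 7.78 grasp [ 0.6427 -0.2005  0.201 ] yaw 89.7 w 0.0442 F [ 0.9 -0.9  0.5] q6 -0.3 tilt 0.17
ROW 560.3 -190.5 -0.0 0.431 rows>= 9.5
```

View pics/w6.png

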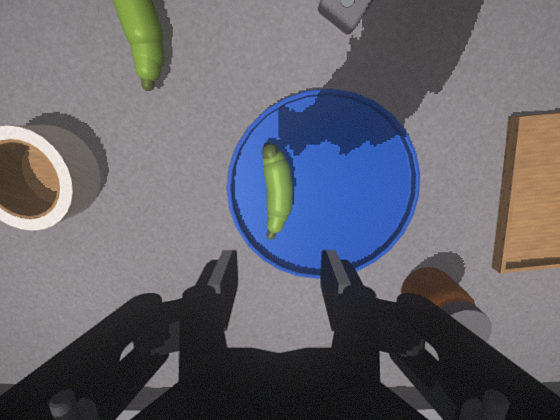

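Short banana lies flat in the blue tray, at (277,190). On to the cups.

```bash
python3 -c "
from h import *
plan(.416,.407,.22,40)
"
```

```text
t 7.83 grasp [ 0.6449 -0.2012  0.2075] yaw 89.7 w 0.0439 F [ 1.3 -0.5  3.4] q6 -0.3 tilt 0.71
ROW 606.3 -230.4 -17.4 0.867 rows>= 10.4
```

Call:
jog_arm(commands="60 -23 -3 0.15;120 -46 -7 0.3;180 -69 -10 0.45;240 -92 -13 0.6;300 -115 -17 0.75", fingers=85)

```text
time: 8.45
ee_pos: [0.5312, 0.0933, 0.37]
eef_rot: [2.887, 1.237, 0.002]
force: [1.0, 1.1, 0.1]
grip_width: 0.0848
```

```bash
python3 -c "
from h import *
plan(.416,.407,.22,40)
"
```

```text
t 8.45 grasp [0.5314 0.0934 0.215 ] yaw 46.4 w 0.0848 F [1.  1.1 0.1] q6 0.93 tilt 0.09
ROW 147.7 -299.8 -5.1 0.112 rows>= 5.3
```

Call:
jog_arm(commands="28 -56 -1 0.03;56 -112 -2 0.06;84 -168 -3 0.1;112 -225 -4 0.112;140 -275 -5 0.112")

```text
time: 9.07
ee_pos: [0.4269, 0.384, 0.3751]
eef_rot: [-2.949, -1.082, -0.002]
force: [1.8, -0.8, -0.2]
grip_width: 0.0849
```

Call:
jog_arm(commands="3 -12 0 0;3 -12 0 0;3 -12 0 0")

```text
time: 9.45
ee_pos: [0.4232, 0.3919, 0.3743]
eef_rot: [2.95, 1.079, -0.0]
force: [1.0, -0.3, -0.2]
grip_width: 0.085
```

```bash
python3 -c "
from h import *
plan(.455,.361,.086,40)
c=shot('wrist','w7')
print(proj(c,[.455,.361,.104]))
"
```

```text
t 9.45 grasp [0.4232 0.3918 0.2193] yaw 40.2 w 0.085 F [ 1.  -0.3 -0.2] q6 1.62 tilt 0.03
ROW 4.4 44.0 133.3 0.003 rows>= 2.2
[285.24467149 257.97382226]
```

View pics/w7.png

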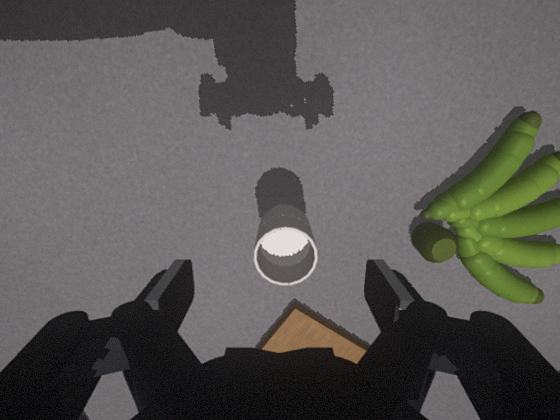

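```bash
python3 -c "
from h import *
c=ld('w7');crop(c['img'],240,190,90,110,6,'pics/w7c.png');a=ld('w1');t,s=ld('c0')
print(onz(c,285.7,255.8,.104),tri([ray(c,285.7,255.8),ray(a,524.5,83.5)]),tri([ray(c,285.7,255.8),ray(t,127,233.8)]))
"
```

```text
[0.45392002 0.36289258 0.104     ] (array([0.45346491, 0.36335593, 0.10530248]), [np.float64(3.223261056519339e-05), np.float64(3.223261056522524e-05)]) (array([0.45408738, 0.36078054, 0.09924249]), [np.float64(0.0014302303136027057), np.float64(0.0014302303136027555)])
```

View pics/w7c.png

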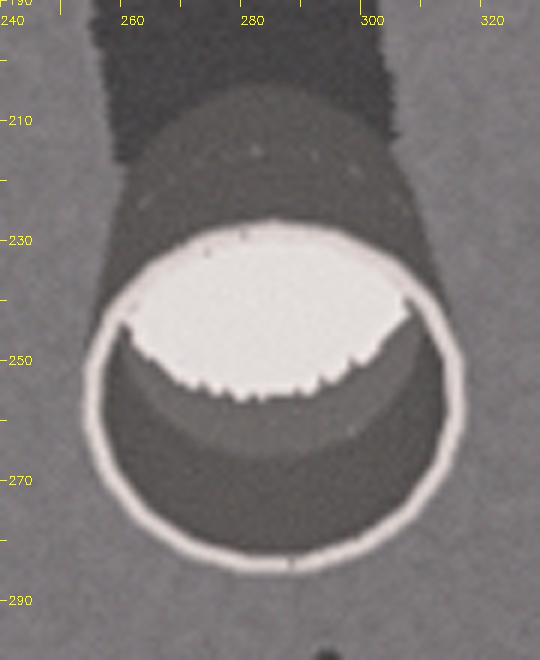

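```bash
python3 -c "
from h import *
plan(.454,.3625,.087,40)
"
```

```text
t 9.5 grasp [0.4234 0.3916 0.2193] yaw 40.1 w 0.0853 F [ 0.4 -0.7 -0.9] q6 1.62 tilt 0.02
ROW 4.6 42.0 132.3 0.003 rows>= 2.2
```

Call:
jog_arm(commands="4.5 42 20 0;4.5 42 50 0;4.5 42 70 0;4.5 42 75 0;4.5 42 75 0")

```text
time: 10.12
ee_pos: [0.4537, 0.3634, 0.2994]
eef_rot: [2.95, 1.08, 0.0]
force: [0.5, 0.7, -0.1]
grip_width: 0.0849
```

```bash
python3 -c "
from h import *
plan(.454,.3625,.087,40);shot('wrist','w8')
"
```

```text
t 10.12 grasp [0.4537 0.3634 0.1444] yaw 40.2 w 0.0849 F [ 0.5  0.7 -0.1] q6 1.54 tilt 0.01
ROW -0.3 0.8 57.4 0.003 rows>= 0.9
```

View pics/w8.png

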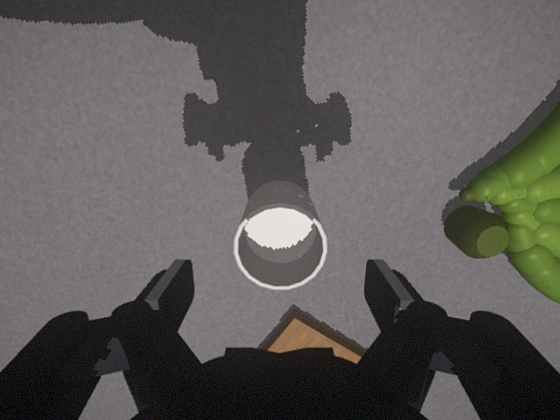

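Cup rim centre (280,241) is midway between the pads (191 / 366). Descend.

Call:
jog_arm(commands="0 0.5 20 0;0 0.5 40 0;0 0.5 52 0;0 0.5 57 0;0 0.5 57 0")

```text
time: 10.8
ee_pos: [0.4537, 0.3639, 0.2424]
eef_rot: [-2.949, -1.082, -0.001]
force: [-0.4, -0.2, -0.2]
grip_width: 0.085
```

Call:
jog_arm(commands="0 0 0 0;0 0 0 0;0 0 0 0;0 0 0 0", fingers=52, force=30)

```text
time: 11.3
ee_pos: [0.4539, 0.364, 0.2431]
eef_rot: [-2.949, -1.081, -0.003]
force: [0.5, 0.5, 5.6]
grip_width: 0.0578
```

```bash
python3 -c "
from h import *
plan(.454,.3625,.087,40);c=shot('side','s9');crop(c['img'],200,60,130,100,6,'pics/s9c.png')
"
```

```text
t 11.3 grasp [0.4542 0.3642 0.0881] yaw 40.3 w 0.0578 F [0.5 0.5 5.6] q6 1.54 tilt 0.12
ROW -0.9 1.2 1.1 0.005 rows>= 0.0
```

View pics/s9c.png

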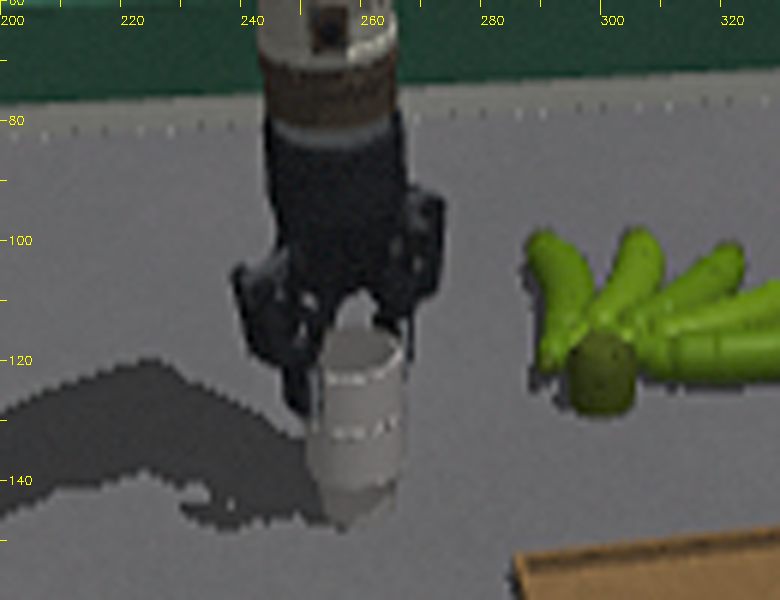

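Call:
jog_arm(commands="0 0 -6 0;0 0 -16 0;0 0 -28 0;0 0 -40 0;0 0 -50 0")

```text
time: 11.98
ee_pos: [0.4537, 0.3638, 0.2932]
eef_rot: [-2.949, -1.082, -0.001]
force: [0.2, 1.2, -1.3]
grip_width: 0.058
```

Call:
jog_arm(commands="0 0 -15 0;0 0 -30 0;0 0 -50 0;0 0 -60 0")

```text
time: 12.48
ee_pos: [0.4538, 0.3639, 0.354]
eef_rot: [-2.949, -1.081, -0.004]
force: [0.3, 1.0, -1.9]
grip_width: 0.0579
```

```bash
python3 -c "
from h import *
plan(.645,-.108,.19,0);c=shot('side','s10');crop(c['img'],200,60,130,100,6,'pics/s10c.png');shot('wrist','w10')
"
```

```text
t 12.47 grasp [0.4541 0.3641 0.199 ] yaw 40.3 w 0.0579 F [ 0.3  1.  -1.9] q6 1.54 tilt 0.14
ROW -159.2 483.6 8.6 0.703 rows>= 8.1
```

View pics/s10c.png

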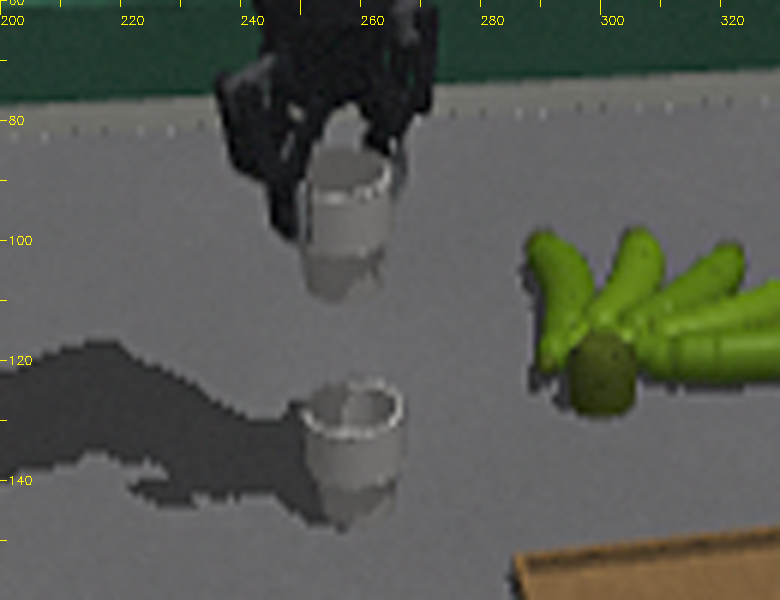

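View pics/w10.png

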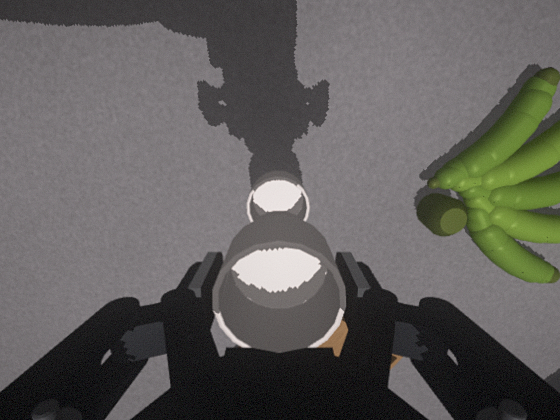

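Cup lifted clean at side (256,85); the lower cup still stands at (257,138). Carry to the blue tray.

Call:
jog_arm(commands="-18 50 0 0.08;-38 110 0 0.18;-58 170 0 0.28;-78 230 0 0.4;-98 290 0 0.5")

```text
time: 13.2
ee_pos: [0.5654, 0.08, 0.3513]
eef_rot: [-3.126, -0.313, 0.002]
force: [1.3, 0.4, -1.0]
grip_width: 0.0579
```

```bash
python3 -c "
from h import *
plan(.645,-.11,.12,0)
"
```

```text
t 13.2 grasp [0.5653 0.08   0.1963] yaw 11.4 w 0.0579 F [ 1.3  0.4 -1. ] q6 1.51 tilt 0.06
ROW 40.3 202.0 76.2 0.200 rows>= 3.5
```

Call:
jog_arm(commands="12 58 10 0.07;26 115 25 0.14;38 170 45 0.2;40 202 70 0.2;40 202 76 0.2")

```text
time: 13.82
ee_pos: [0.6443, -0.1106, 0.2723]
eef_rot: [-3.141, 0.002, 0.009]
force: [0.1, -0.3, -0.1]
grip_width: 0.0581
```

Call:
jog_arm(commands="0 0 0 0;0 0 0 0")

```text
time: 14.08
ee_pos: [0.6452, -0.1066, 0.277]
eef_rot: [-3.142, -0.008, -0.002]
force: [0.5, -0.2, 0.1]
grip_width: 0.0578
```

```bash
python3 -c "
from h import *
plan(.645,-.11,.06,0);shot('wrist','w11');c=shot('side','s11');crop(c['img'],270,150,130,130,5,'pics/s11c.png')
"
```

```text
t 14.07 grasp [ 0.6454 -0.1066  0.122 ] yaw 0.3 w 0.0578 F [ 0.5 -0.2  0.1] q6 1.4 tilt 0.06
ROW -0.3 3.4 62.0 0.005 rows>= 1.0
```

View pics/s11c.png

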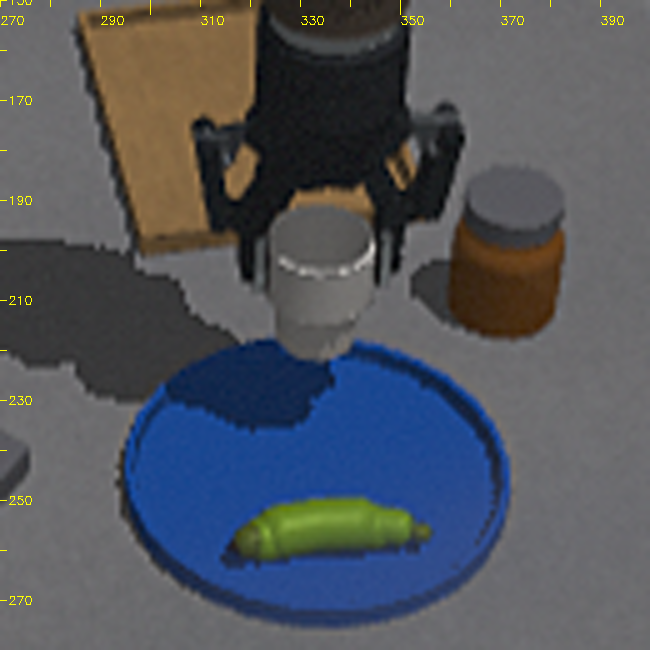

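View pics/w11.png

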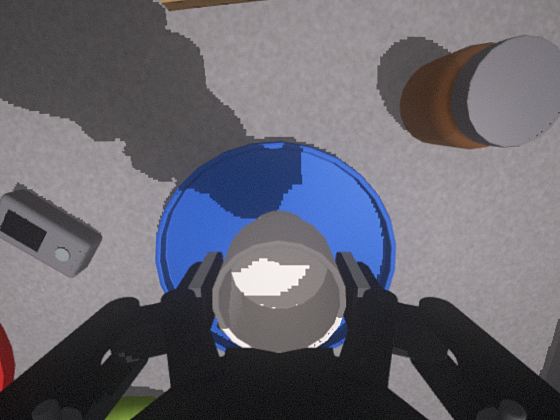

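Call:
jog_arm(commands="0 4 25 0;0 4 42 0;0 4 52 0;0 4 57 0;0 4 59 0")

```text
time: 14.8
ee_pos: [0.6452, -0.1118, 0.2171]
eef_rot: [3.142, 0.005, 0.0]
force: [0.6, 0.2, -1.1]
grip_width: 0.058
```

Call:
jog_arm(commands="0 0 0 0;0 0 1 0;0 0 2 0;0 0 2 0")

```text
time: 15.3
ee_pos: [0.6451, -0.1119, 0.2151]
eef_rot: [-3.142, -0.005, -0.0]
force: [0.1, 0.4, -0.4]
grip_width: 0.058
```

Call:
jog_arm(commands="0 0 1 0;0 0 2 0;0 0 2 0;0 0 2 0")

```text
time: 15.8
ee_pos: [0.6451, -0.1119, 0.213]
eef_rot: [3.142, 0.005, -0.0]
force: [-0.1, -0.3, -1.6]
grip_width: 0.0578
```

Grasp height 58 mm; contact is expected at 56.

Call:
jog_arm(commands="0 0 1 0;0 0 1.5 0;0 0 2 0;0 0 2 0")

```text
time: 16.3
ee_pos: [0.6451, -0.1119, 0.2112]
eef_rot: [-3.142, -0.005, 0.0]
force: [-0.3, 0.0, -0.4]
grip_width: 0.0582
```

Call:
jog_arm(commands="0 0 0.5 0;0 0 1 0;0 0 1 0")

```text
time: 16.68
ee_pos: [0.645, -0.1119, 0.2112]
eef_rot: [3.141, 0.005, 0.001]
force: [-2.0, 0.2, 5.5]
grip_width: 0.0582
```

Call:
jog_arm(commands="0 0 0 0;0 0 0 0;0 0 0 0;0 0 0 0", fingers=74)

```text
time: 17.18
ee_pos: [0.6451, -0.1119, 0.2098]
eef_rot: [-3.142, -0.005, 0.0]
force: [-0.1, 0.4, 0.5]
grip_width: 0.0741
```

Call:
jog_arm(commands="0 0 -10 0;0 0 -40 0;0 0 -80 0;0 0 -130 0;0 0 -150 0")

```text
time: 17.8
ee_pos: [0.6457, -0.112, 0.3653]
eef_rot: [3.14, 0.005, 0.011]
force: [1.7, -0.8, 0.5]
grip_width: 0.0739
```

```bash
python3 -c "
from h import *
plan(.444,-.127,.15,39)
shot('wrist','w12');c=shot('side','s12');crop(c['img'],230,190,150,100,5,'pics/s12c.png')
"
```

```text
t 17.8 grasp [ 0.6468 -0.1122  0.2103] yaw 0.2 w 0.0739 F [ 1.7 -0.8  0.5] q6 1.4 tilt 0.42
ROW -202.1 14.3 58.8 -0.678 rows>= 3.6
```

View pics/s12c.png

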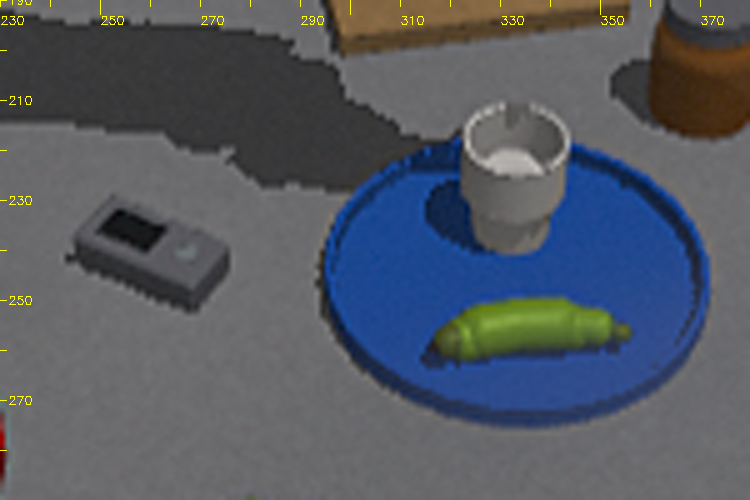

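View pics/w12.png

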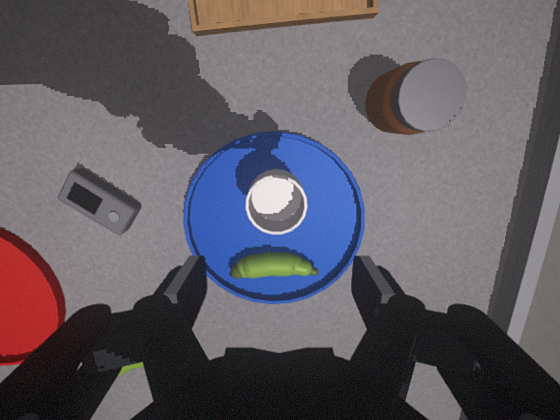

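Cup upright at (275,203) and banana flat at (275,266) in the blue tray. Now the logger.

```bash
python3 -c "
from h import *
plan(.38,-.078,.16,52)
"
```

```text
t 17.9 grasp [ 0.6471 -0.1122  0.2097] yaw 0.2 w 0.0742 F [ 0.3 -0.4  0. ] q6 1.4 tilt 0.46
ROW -266.1 -34.9 47.6 -0.905 rows>= 4.8
```

Call:
jog_arm(commands="-55 -7 0 -0.18;-110 -15 10 -0.36;-165 -23 22 -0.54;-220 -30 35 -0.72;-266 -35 48 -0.905", fingers=70)

```text
time: 18.52
ee_pos: [0.3761, -0.0772, 0.3106]
eef_rot: [-2.818, -1.386, 0.003]
force: [-0.6, 0.2, 0.6]
grip_width: 0.0699
```

Call:
jog_arm(commands="0 0 0 0;0 0 0 0")

```text
time: 18.77
ee_pos: [0.3793, -0.0778, 0.3121]
eef_rot: [2.823, 1.376, 0.001]
force: [1.0, 0.7, 0.3]
grip_width: 0.0699
```

```bash
python3 -c "
from h import *
plan(.444,-.127,.15,52)
c=shot('wrist','w13');print(proj(c,[.443,-.127,.024]))
"
```

```text
t 18.77 grasp [ 0.3795 -0.0778  0.1571] yaw 52.0 w 0.0699 F [1.  0.7 0.3] q6 0.46 tilt 0.06
ROW 1.1 81.3 7.2 -0.000 rows>= 1.3
[280.44005324 283.51777601]
```

View pics/w13.png

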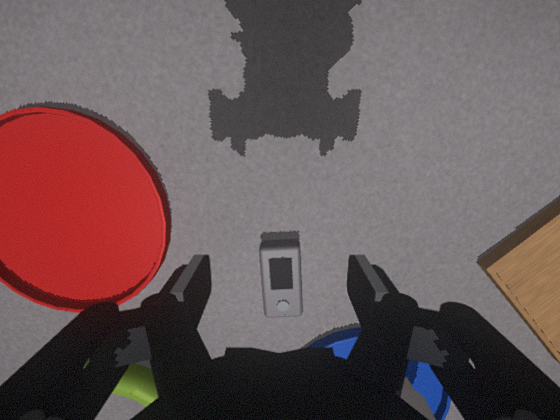

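```bash
python3 -c "
from h import *
c=ld('w13');t,s=ld('c0')
a,b,d,e=[onz(c,*p,.024)[:2] for p in [(260,249),(300,247),(302,316),(264,318)]]
print((a+b+d+e)/4,np.degrees(np.arctan2(*((d-b+e-a)[::-1])))+90,np.linalg.norm(d-b),np.linalg.norm(a-b))
print(tri([ray(c,281.5,283),ray(t,291.5,241.7),ray(s,261,237.6)]))
plan(.4435,-.1265,.02,54)
"
```

```text
[ 0.44401831 -0.1264063 ] 54.31528006143341 0.07754429006402794 0.0383220571999714
(array([ 0.44500971, -0.1267085 ,  0.02208894]), [np.float64(0.0008384557405300346), np.float64(0.002189284362195232), np.float64(0.0029270904961198286)])
t 18.82 grasp [ 0.3804 -0.078   0.1574] yaw 52.0 w 0.0698 F [0.1 0.2 0.1] q6 0.46 tilt 0.12
ROW 0.6 79.6 137.6 -0.035 rows>= 2.5
```

Call:
jog_arm(commands="1 45 40 -0.04;1 80 80 -0.04;1 80 110 -0.04;1 80 128 -0.04;1 80 134 -0.04")

```text
time: 19.45
ee_pos: [0.4436, -0.1264, 0.1767]
eef_rot: [-2.795, -1.433, 0.002]
force: [0.3, 0.7, -0.2]
grip_width: 0.0701
```

Call:
jog_arm(commands="0 0 0 0;0 0 0 0;0 0 0 0;0 0 0 0", fingers=30, force=40)

```text
time: 19.95
ee_pos: [0.4433, -0.1263, 0.179]
eef_rot: [2.794, 1.433, 0.003]
force: [0.5, 0.0, 5.1]
grip_width: 0.039
```

Call:
jog_arm(commands="0 0 -5 0;0 0 -20 0;0 0 -50 0;0 0 -90 0;0 0 -120 0")

```text
time: 20.58
ee_pos: [0.4425, -0.1261, 0.2997]
eef_rot: [2.795, 1.434, 0.001]
force: [0.7, -0.4, -0.2]
grip_width: 0.0391
```

```bash
python3 -c "
from h import *
plan(.68,.12,.14,5)
c=shot('wrist','w14')
"
```

```text
t 20.57 grasp [ 0.4426 -0.1261  0.1447] yaw 54.3 w 0.0391 F [ 0.7 -0.4 -0.2] q6 0.35 tilt 0.03
ROW 338.5 49.4 4.7 0.861 rows>= 5.5
```

View pics/w14.png

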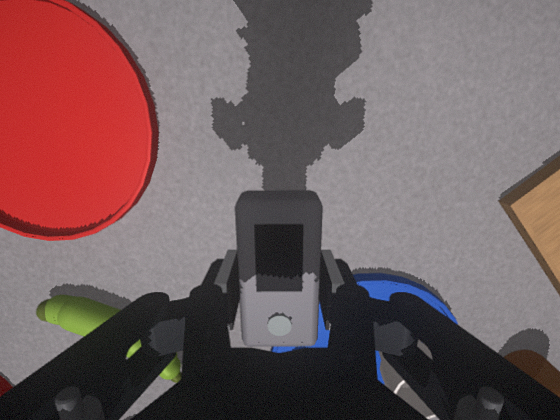

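```bash
python3 -c "
from h import *
plan(.680,.129,.12,5.4)
"
```

```text
t 20.62 grasp [ 0.4447 -0.1268  0.1483] yaw 54.3 w 0.0394 F [ 1.6 -0.8  2.1] q6 0.35 tilt 0.39
ROW 345.3 42.7 29.3 0.854 rows>= 5.6
```

Call:
jog_arm(commands="60 8 0 0.15;120 16 0 0.3;180 24 0 0.45;240 32 0 0.6;300 42 0 0.75")

```text
time: 21.25
ee_pos: [0.6525, 0.0946, 0.2975]
eef_rot: [3.127, 0.303, -0.002]
force: [0.0, -1.1, -0.4]
grip_width: 0.0393
```

```bash
python3 -c "
from h import *
plan(.680,.129,.12,5.4)
"
```

```text
t 21.25 grasp [0.6524 0.0945 0.1425] yaw 11.1 w 0.0393 F [ 0.  -1.1 -0.4] q6 1.52 tilt 0.07
ROW 33.6 -28.5 22.5 0.099 rows>= 0.8
```

Call:
jog_arm(commands="20 -17 5 0.06;33 -28 15 0.1;33 -28 35 0.1;33 -28 55 0.1;33 -28 55 0.1")

```text
time: 21.88
ee_pos: [0.6773, 0.1268, 0.24]
eef_rot: [3.137, 0.154, -0.01]
force: [-0.0, -0.3, -0.7]
grip_width: 0.039
```

Call:
jog_arm(commands="0 0 0 0")

```text
time: 22.0
ee_pos: [0.6787, 0.1269, 0.2435]
eef_rot: [3.138, 0.154, 0.0]
force: [0.6, 0.1, -0.5]
grip_width: 0.0392
```

```bash
python3 -c "
from h import *
plan(.680,.129,.03,5.4)
shot('wrist','w15');c=shot('side','s15');crop(c['img'],250,100,130,110,6,'pics/s15c.png');c=shot('top','t15');crop(c['img'],140,110,120,110,6,'pics/t15c.png')
"
```

```text
t 22.0 grasp [0.6787 0.1269 0.0885] yaw 5.6 w 0.0392 F [ 0.6  0.1 -0.5] q6 1.66 tilt 0.01
ROW 1.5 -1.9 58.5 0.004 rows>= 0.9
```

View pics/s15c.png

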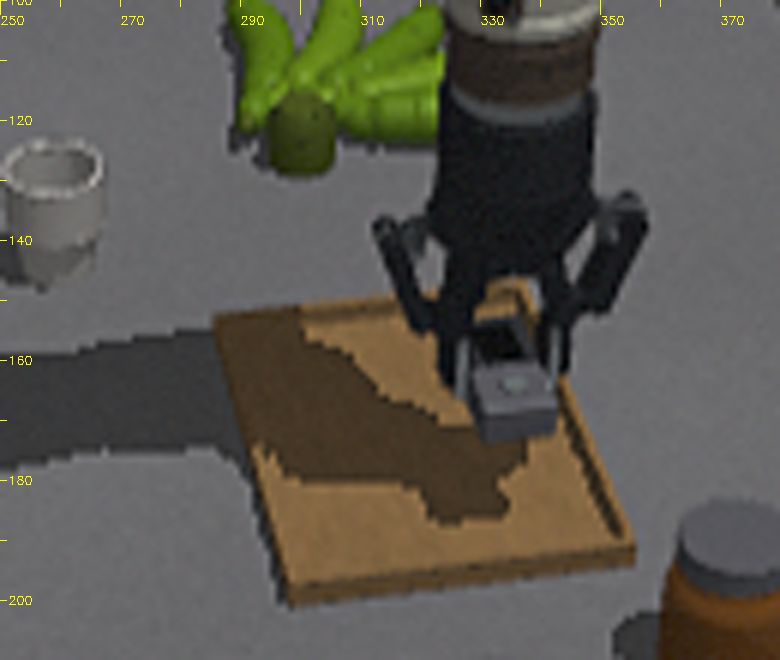

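View pics/w15.png

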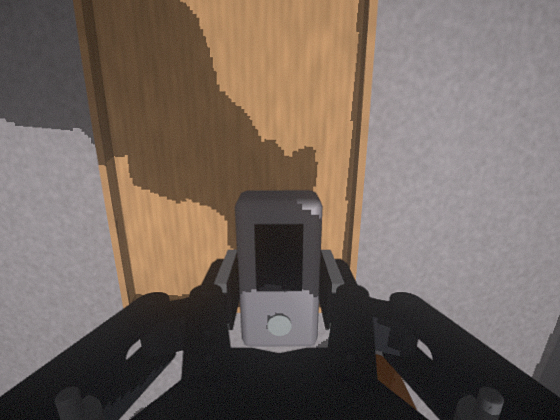

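```bash
python3 -c "
from h import *
c=ld('w15')
for tx in(.085,.09,-.085,-.09):
  for ty in (-.03,.03,.09):
    a=np.radians(5.4);p=[.6406+tx*np.cos(a)-ty*np.sin(a),.1707+tx*np.sin(a)+ty*np.cos(a),.016];print(tx,ty,proj(c,p).round(0))
crop(c['img'],320,0,80,300,2,'pics/x.png')
crop(c['img'],60,0,340,200,2,'pics/w15c.png')
"
```

```text
0.085 -0.03 [353. 204.]
0.085 0.03 [360. 115.]
0.085 0.09 [368.  10.]
0.09 -0.03 [361. 204.]
0.09 0.03 [368. 115.]
0.09 0.09 [376.  10.]
-0.085 -0.03 [112. 204.]
-0.085 0.03 [ 99. 115.]
-0.085 0.09 [84. 11.]
-0.09 -0.03 [105. 204.]
-0.09 0.03 [ 91. 115.]
-0.09 0.09 [76. 11.]
```

View pics/w15c.png

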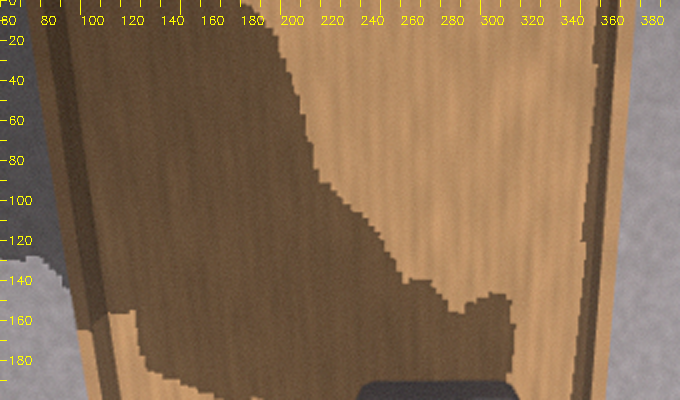

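Tray edges lie where my tray pose predicts (367,115). Lower the logger.

Call:
jog_arm(commands="1 -1 25 0;1 -1 42 0;1 -1 50 0;1 -1 54 0;1 -1 55 0")

```text
time: 22.78
ee_pos: [0.6797, 0.1281, 0.1883]
eef_rot: [-3.138, -0.154, -0.001]
force: [0.3, 0.2, -0.9]
grip_width: 0.0396
```

Call:
jog_arm(commands="0 0 1 0;0 0 2 0;0 0 3 0;0 0 3 0")

```text
time: 23.28
ee_pos: [0.6795, 0.1281, 0.1851]
eef_rot: [3.138, 0.154, -0.0]
force: [0.1, 0.8, -1.0]
grip_width: 0.0394
```

Call:
jog_arm(commands="0 0 1 0;0 0 2 0;0 0 2 0;0 0 2 0")

```text
time: 23.78
ee_pos: [0.6795, 0.1281, 0.1832]
eef_rot: [-3.138, -0.154, -0.0]
force: [-0.1, 0.3, 0.7]
grip_width: 0.0392
```

Call:
jog_arm(commands="0 0 0.5 0;0 0 0.5 0;0 0 0.5 0")

```text
time: 24.15
ee_pos: [0.6795, 0.1281, 0.1832]
eef_rot: [-3.138, -0.154, -0.001]
force: [-2.7, -0.7, 5.7]
grip_width: 0.0389
```

Call:
jog_arm(commands="0 0 0 0;0 0 0 0;0 0 0 0;0 0 0 0", fingers=52)

```text
time: 24.65
ee_pos: [0.6795, 0.128, 0.1823]
eef_rot: [3.138, 0.154, -0.0]
force: [-0.8, 0.2, 0.9]
grip_width: 0.052
```

Call:
jog_arm(commands="0 0 -10 0;0 0 -40 0;0 0 -80 0;0 0 -120 0;0 0 -140 0")

```text
time: 25.28
ee_pos: [0.68, 0.1282, 0.327]
eef_rot: [-3.137, -0.154, -0.009]
force: [1.0, 0.1, 0.5]
grip_width: 0.052
```

```bash
python3 -c "
from h import *
t,s=ld('c0')
print(tri([ray(t,360.2,240),ray(s,268,300)]))
plan(.43,-.27,.20,110)
c=shot('wrist','w16')
"
```

```text
(array([ 0.45572356, -0.33994599,  0.02034951]), [np.float64(0.0029465078320334744), np.float64(0.002946507832033416)])
t 25.27 grasp [0.6809 0.1283 0.172 ] yaw 5.6 w 0.052 F [1.  0.1 0.5] q6 1.66 tilt 0.33
ROW -287.6 371.8 -29.9 -1.822 rows>= 9.8
```

View pics/w16.png

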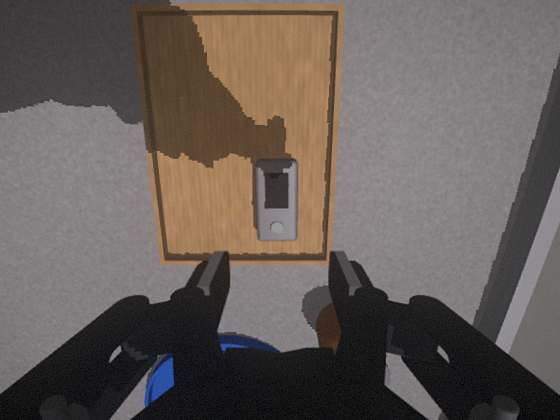

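Logger flat in the tray at (277,200). Now the long banana.

```bash
python3 -c "
from h import *
plan(.38,-.366,.19,110)
"
```

```text
t 25.32 grasp [0.6818 0.1285 0.1743] yaw 5.6 w 0.0521 F [-0.2 -0.3  2.3] q6 1.66 tilt 0.52
ROW -347.2 462.5 -19.2 -1.822 rows>= 9.8
```

Call:
jog_arm(commands="-35 46 -5 -0.18;-70 92 -10 -0.36;-105 138 -15 -0.54;-140 184 -17 -0.72;-175 232 -19 -0.9", fingers=75)

```text
time: 25.95
ee_pos: [0.5274, -0.1202, 0.3418]
eef_rot: [2.756, 1.506, 0.001]
force: [-0.7, 0.0, 0.1]
grip_width: 0.0748
```

```bash
python3 -c "
from h import *
plan(.38,-.366,.19,110)
"
```

```text
t 25.95 grasp [ 0.5275 -0.1203  0.1868] yaw 57.3 w 0.0748 F [-0.7  0.   0.1] q6 0.35 tilt 0.04
ROW -286.5 8.6 -3.2 -0.920 rows>= 4.9
```

Call:
jog_arm(commands="-57 2 -3 -0.18;-114 4 -3 -0.36;-171 6 -3 -0.54;-228 8 -3 -0.72;-286 9 -3 -0.92")

```text
time: 26.58
ee_pos: [0.3846, -0.357, 0.3447]
eef_rot: [1.889, 2.509, 0.0]
force: [0.8, -0.6, 0.1]
grip_width: 0.0749
```

Call:
jog_arm(commands="0 0 0 0;0 0 0 0")

```text
time: 26.82
ee_pos: [0.3855, -0.3557, 0.3444]
eef_rot: [-1.899, -2.502, -0.001]
force: [-0.4, -0.7, -0.1]
grip_width: 0.075
```

```bash
python3 -c "
from h import *
plan(.455,-.339,.024,110)
c=shot('wrist','w17');print(proj(c,[.455,-.339,.017]))
"
```

```text
t 26.82 grasp [ 0.3856 -0.3556  0.1894] yaw 105.6 w 0.075 F [-0.4 -0.7 -0.1] q6 -1.02 tilt 0.04
ROW -2.7 71.3 165.5 -0.077 rows>= 2.9
[276.62889603 258.70262967]
```

View pics/w17.png

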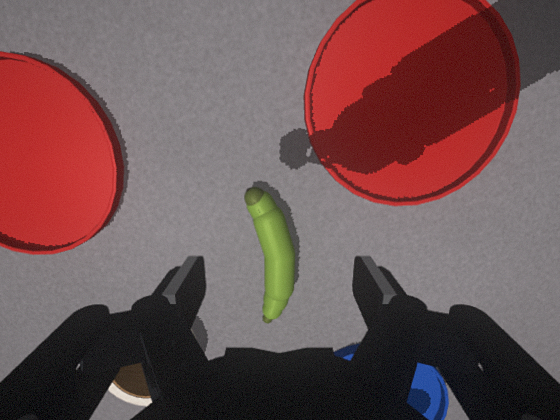

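```bash
python3 -c "
from h import *
np.set_printoptions(precision=4,suppress=True)
c=ld('w17');crop(c['img'],230,175,90,155,5,'pics/w17c.png');t,s=ld('c0')
print(onz(c,253,190,.017),onz(c,267,321,.017),onz(c,278,250,.02))
print(tri([ray(c,278,250),ray(t,360.2,240)]))
"
```

```text
[ 0.3862 -0.3835  0.017 ] [ 0.5372 -0.3282  0.017 ] [ 0.4431 -0.3407  0.02  ]
(array([ 0.4514, -0.341 ,  0.005 ]), [np.float64(0.0026684792469545194), np.float64(0.0026684792469544856)])
```

View pics/w17c.png

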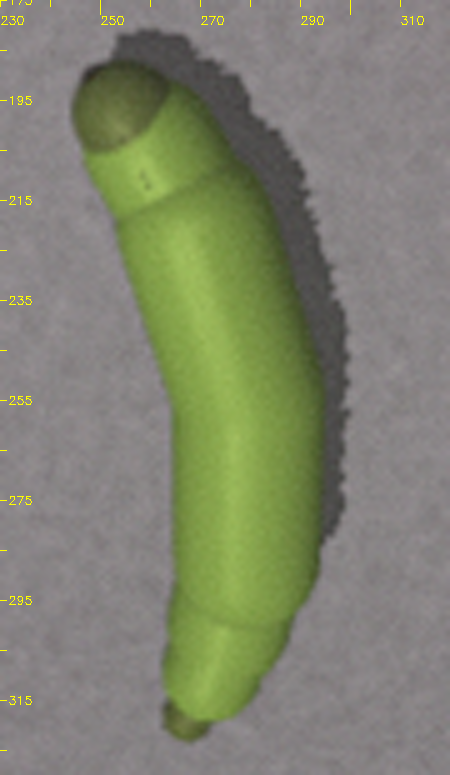

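```bash
python3 -c "
from h import *
c=ld('w17');print(onz(c,279,252,.018))
plan(.449,-.3405,.024,110)
"
```

```text
[ 0.44600582 -0.33876881  0.018     ]
t 26.88 grasp [ 0.386  -0.355   0.1895] yaw 105.7 w 0.0749 F [0.2 0.1 0.2] q6 -1.02 tilt 0.03
ROW -3.1 64.6 165.5 -0.075 rows>= 2.8
```

Call:
jog_arm(commands="-2 40 45 -0.075;-2.5 65 90 -0.075;-2.5 65 130 -0.075;-2.5 65 153 -0.075;-2.5 65 163 -0.075", fingers=65)

```text
time: 27.5
ee_pos: [0.4495, -0.3385, 0.1799]
eef_rot: [-1.797, -2.573, -0.0]
force: [0.0, -0.1, 0.1]
grip_width: 0.0649
```

```bash
python3 -c "
from h import *
plan(.449,-.3405,.024,110);c=shot('wrist','w18')
"
```

```text
t 27.5 grasp [ 0.4491 -0.3382  0.0249] yaw 110.2 w 0.0649 F [ 0.  -0.1  0.1] q6 -1.0 tilt 0.18
ROW -1.7 -1.1 0.9 0.003 rows>= 0.0
```

View pics/w18.png

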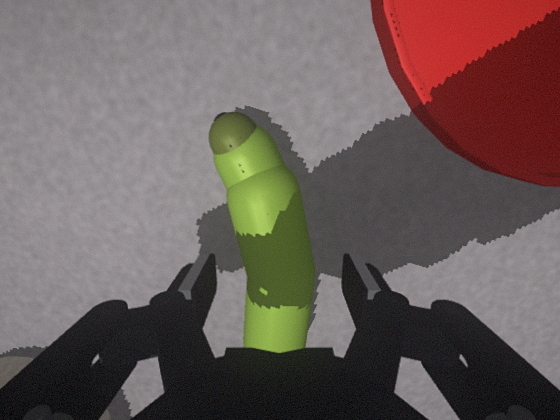

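The body (near (280,275)) is centred between the pads at (212,270) and (346,270). Close and lift.

Call:
jog_arm(commands="0 0 0 0;0 0 0 0;0 0 0 0;0 0 0 0;0 0 0 0", fingers=20, force=55)

```text
time: 28.18
ee_pos: [0.4495, -0.3406, 0.1833]
eef_rot: [1.8, 2.572, 0.002]
force: [0.0, 4.1, 6.7]
grip_width: 0.0332
```

Call:
jog_arm(commands="0 0 -5 0;0 0 -20 0;0 0 -50 0;0 0 -90 0;0 0 -120 0")

```text
time: 28.8
ee_pos: [0.4491, -0.3409, 0.3042]
eef_rot: [1.801, 2.571, -0.001]
force: [0.3, 0.0, -1.8]
grip_width: 0.0325
```

```bash
python3 -c "
from h import *
a=np.radians(5.4);tx,ty=-.035,-.002
p=[.6406+tx*np.cos(a)-ty*np.sin(a),.1707+tx*np.sin(a)+ty*np.cos(a)];print(p)
plan(*p,.12,5.4);c=shot('wrist','w19');c=shot('side','s19');crop(c['img'],220,220,130,120,6,'pics/s19c.png')
"
```

```text
[np.float64(0.6059435478655292), np.float64(0.1654150851046458)]
t 28.8 grasp [ 0.4494 -0.3412  0.1492] yaw 110.0 w 0.0325 F [ 0.3  0.  -1.8] q6 -1.0 tilt 0.14
ROW 422.3 320.4 28.6 1.825 rows>= 9.8
```

View pics/w19.png

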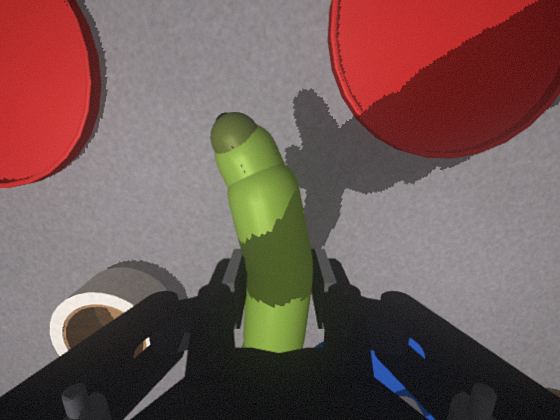

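View pics/s19c.png

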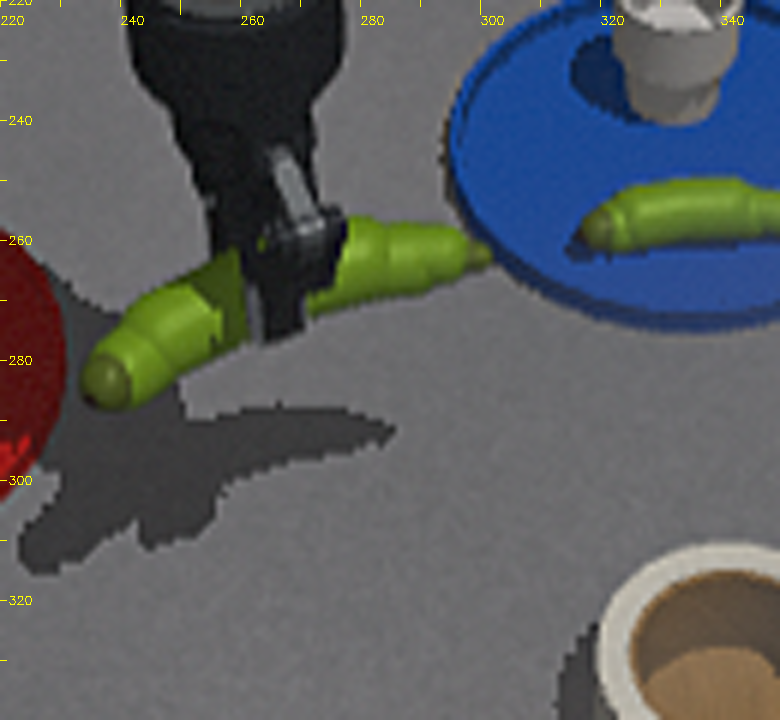

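Banana held level, ends bending to the left (tool -x). Carry.

Call:
jog_arm(commands="42 32 0 0.18;84 64 0 0.36;126 96 0 0.54;168 128 0 0.72;210 160 0 0.9")

```text
time: 29.52
ee_pos: [0.5268, -0.0893, 0.3006]
eef_rot: [-2.74, -1.536, 0.002]
force: [0.8, -0.9, -2.1]
grip_width: 0.0336
```

```bash
python3 -c "
from h import *
plan(.606,.173,.12,5.4)"
```

```text
t 29.52 grasp [ 0.5266 -0.0893  0.1456] yaw 58.5 w 0.0336 F [ 0.8 -0.9 -2.1] q6 0.38 tilt 0.08
ROW 265.1 -69.3 25.4 0.927 rows>= 5.0
```

Call:
jog_arm(commands="53 -14 0 0.18;106 -28 0 0.36;159 -42 0 0.54;212 -56 0 0.72;262 -69 5 0.9")

```text
time: 30.15
ee_pos: [0.6034, 0.1709, 0.2957]
eef_rot: [3.135, 0.192, -0.001]
force: [0.9, -1.2, -1.1]
grip_width: 0.033
```

Call:
jog_arm(commands="0 0 0 0;0 0 0 0")

```text
time: 30.4
ee_pos: [0.6027, 0.1691, 0.2952]
eef_rot: [3.134, 0.203, -0.004]
force: [-0.4, -1.2, -1.8]
grip_width: 0.0329
```

```bash
python3 -c "
from h import *
plan(.606,.173,.06,5.4);shot('wrist','w20');c=shot('top','t20');crop(c['img'],150,130,110,90,7,'pics/t20c.png')"
```

```text
t 30.4 grasp [0.6023 0.1689 0.1402] yaw 7.4 w 0.0329 F [-0.4 -1.2 -1.8] q6 1.72 tilt 0.16
ROW 4.0 -3.5 80.1 0.035 rows>= 1.3
```

View pics/w20.png

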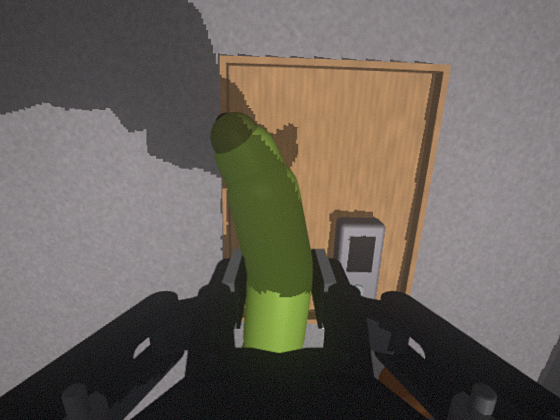

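Call:
jog_arm(commands="4 -3.5 20 0.035;4 -3.5 45 0.035;4 -3.5 70 0.035;4 -3.5 80 0.035;4 -3.5 80 0.035")

```text
time: 31.12
ee_pos: [0.6065, 0.1722, 0.2162]
eef_rot: [3.138, 0.144, -0.002]
force: [-0.6, 0.2, -2.9]
grip_width: 0.0331
```

```bash
python3 -c "
from h import *
plan(.606,.173,.036,5.4);shot('wrist','w21');c=shot('side','s21');crop(c['img'],270,130,110,80,7,'pics/s21c.png')"
```

```text
t 31.12 grasp [0.6063 0.1721 0.0612] yaw 5.3 w 0.0331 F [-0.6  0.2 -2.9] q6 1.76 tilt 0.08
ROW -0.4 -0.9 25.2 -0.003 rows>= 0.4
```

View pics/w21.png

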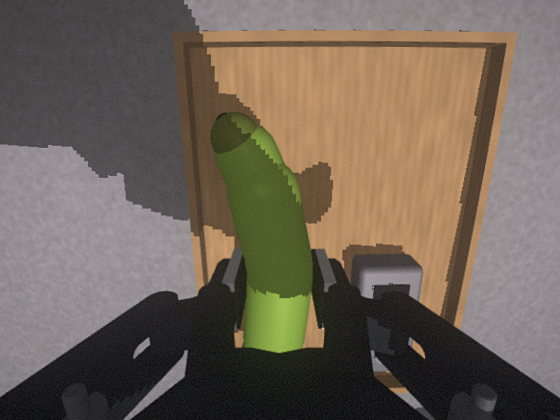

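View pics/s21c.png

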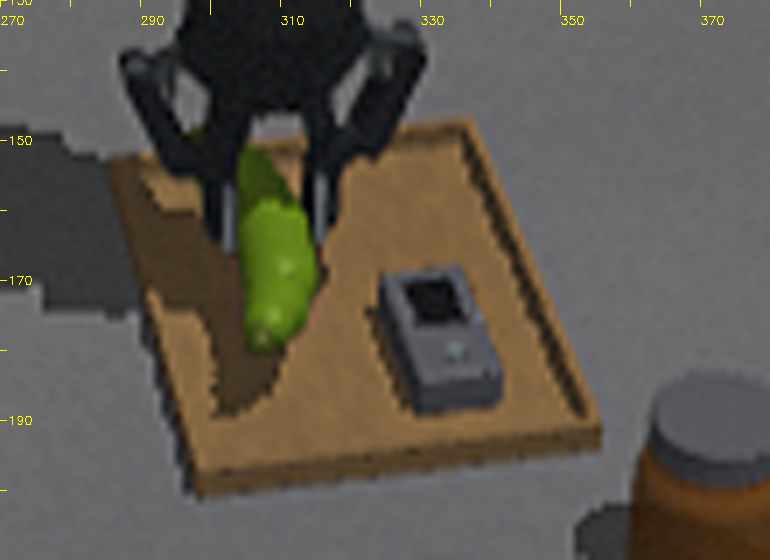

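Banana is inside the walls (left end at 211 vs the wall near 192), clear of the logger. Lower slowly.

Call:
jog_arm(commands="0 -1 10 0;0 -1 18 0;0 -1 23 0;0 -1 25 0;0 -1 26 0")

```text
time: 31.85
ee_pos: [0.6066, 0.1742, 0.1904]
eef_rot: [3.138, 0.146, -0.0]
force: [0.2, 0.3, -3.4]
grip_width: 0.0329
```

Call:
jog_arm(commands="0 0 1 0;0 0 2 0;0 0 2 0;0 0 2 0")

```text
time: 32.35
ee_pos: [0.6067, 0.1742, 0.1886]
eef_rot: [-3.138, -0.146, -0.0]
force: [-0.2, 0.1, -1.1]
grip_width: 0.0328
```

Call:
jog_arm(commands="0 0 1 0;0 0 1 0;0 0 1 0")

```text
time: 32.72
ee_pos: [0.6066, 0.1742, 0.1875]
eef_rot: [3.138, 0.146, -0.0]
force: [0.4, 0.2, -2.6]
grip_width: 0.033
```

Call:
jog_arm(commands="0 0 1 0;0 0 1 0;0 0 1 0")

```text
time: 33.1
ee_pos: [0.6066, 0.1742, 0.1874]
eef_rot: [-3.138, -0.146, -0.001]
force: [-2.6, -0.6, 5.7]
grip_width: 0.0332
```

Contact (+8 N) at grasp height 32.4 mm, as expected. Release.

Call:
jog_arm(commands="0 0 0 0;0 0 0 0;0 0 0 0;0 0 0 0", fingers=45)

```text
time: 33.6
ee_pos: [0.6067, 0.1742, 0.1864]
eef_rot: [3.138, 0.146, -0.0]
force: [1.0, -0.1, -0.2]
grip_width: 0.045
```

Call:
jog_arm(commands="0 0 -8 0;0 0 -30 0;0 0 -70 0;0 0 -120 0;0 0 -170 0")

```text
time: 34.22
ee_pos: [0.6064, 0.1741, 0.3586]
eef_rot: [-3.138, -0.146, -0.001]
force: [0.7, -1.0, 0.2]
grip_width: 0.0446
```

Call:
jog_arm(commands="-60 0 -20 0;-120 0 -30 0;-180 0 -40 0;-200 0 -40 0;-200 0 -40 0")

```text
time: 34.85
ee_pos: [0.4062, 0.1555, 0.3978]
eef_rot: [-3.137, -0.147, -0.003]
force: [0.7, 0.6, -0.3]
grip_width: 0.0446
```

Call:
jog_arm(commands="0 0 0 0;0 0 0 0;0 0 0 0;0 0 0 0")

```text
time: 35.35
ee_pos: [0.4079, 0.1556, 0.3962]
eef_rot: [3.138, 0.145, -0.001]
force: [0.7, 0.5, 1.4]
grip_width: 0.045
```

```bash
python3 -c "
from h import *
plan(.606,.173,.036,5.4);c=shot('side','s22');crop(c['img'],230,90,150,190,3,'pics/s22c.png');d=shot('top','t22');crop(d['img'],110,120,240,150,3,'pics/t22c.png')"
```

```text
t 35.35 grasp [0.4078 0.1556 0.2412] yaw 5.3 w 0.045 F [0.7 0.5 1.4] q6 1.84 tilt 0.04
ROW 199.0 1.0 205.1 -0.002 rows>= 4.6
```

View pics/s22c.png

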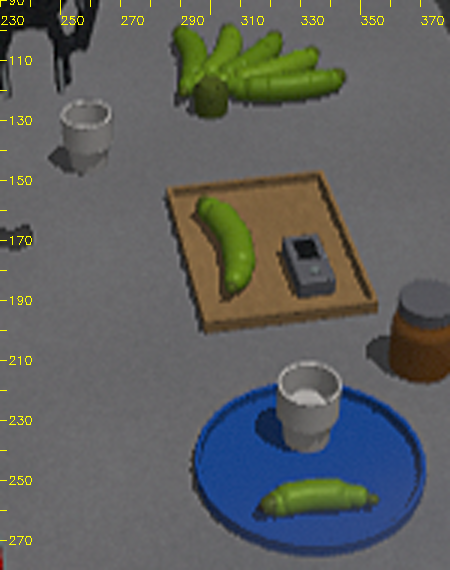

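View pics/t22c.png

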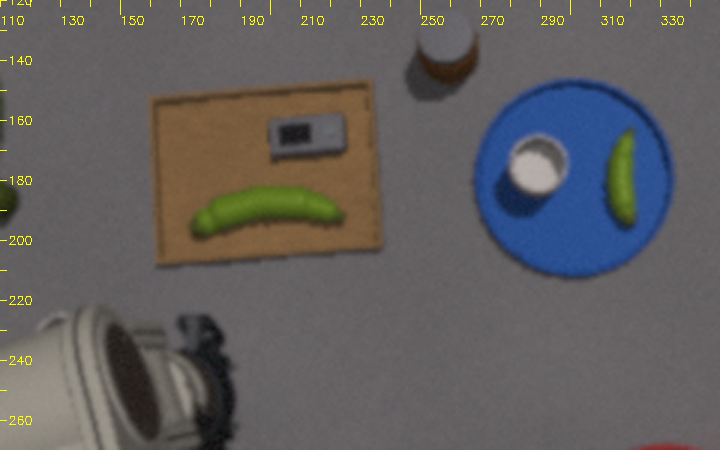

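Everything is in its place: long banana (200,188) and logger (212,165) in the rectangular tray, cup (289,175) and short banana (317,181) in the blue tray. The lower cup's foot is at side (257,148), as at the start.

```bash
python3 -c "
from rig import ctrl
print(ctrl.finish_job())"
```

```text
the job is handed in; nothing more can be done
None
```

Both sample kits are made up and the job is handed in, about 35 s into the 125 s allowed. No verdict is reported back.

- **Rectangular tray:** the long banana and the logger lie flat on the floor, clear of each other and of the walls.
- **Round tray:** I used the blue tray, not the two red ones. The short banana lies flat in it and the top cup stands upright beside it, both about 45 mm from the centre against a limit of 95 mm.
- **Lower cup and bystanders:** I lifted the top cup straight off. The lower cup's foot is within about a pixel of where it was at the start. The jar and bunch show no movement in the last pictures. The tape lay outside those close crops, but the arm never went near it.
- **Gentle set-down:** I lowered both bananas until the force showed floor contact (a rise of 3 to 8 N) before opening the fingers. Contact came at the heights expected from the grasps, within about 1 mm.

One measurement disagreed: the first two-camera estimate put the blue tray's rim at 3 mm instead of 16 mm. I had misread the rim centre in the side view, so I re-measured the tray's position with the wrist camera before placing anything. Some two-view heights on the bananas were also off by several millimetres, so I set grasp heights partly from the given sizes. My last checks were by eye in the side and top pictures; I did not measure tilt numerically.

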